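# Kit the torque-calibration adapter caddy

## Robot

A 6-joint arm with a two-finger parallel gripper is mounted at the origin on the work surface. World frame = base frame: x ahead of the robot, y to its left, z up, the work surface at z = 0. Lengths are in m, angles in rad, forces in N, time in s.
With the tool pointing down it reaches from about 0.275 to 0.85 m from the base axis. Payload 19 kg.
Tool frame: the origin (TCP) lies on the centre line of the jaws, within the pads' length; the fingertips stand 19 mm ahead of it and the grasp point (between the pads) is the TCP (arm.nose_length is the distance from the TCP to the fingertips, in m); z points along the fingers, y is the direction in which the jaws open and shut (so a half turn about z gives the same grasp; the last joint's range is limited). The gripper opens to 85 mm and grips with 20 to 120 N. Pads are 22 mm wide; open, the fingers measure 114 mm over their backs; the gripper's body (76 mm by 85 mm) begins 54 mm behind the grasp point. The pads swing forward as they close: fully open they stand 13 mm farther back than shut.
Start: joints at [1.033, 0.15, 1.437, -0, 1.554, -0.134], TCP at [0.226, 0.529, 0.223] pointing down, gripper open.
Joint ranges: [-2.8, 2.8], [-0.68, 2.1], [0.12, 2.68], [-1.39, 4.53], [0.16, 2.79], [-2.81, 2.81]. Speed limits (rad/s): [1.89, 1.89, 2.22, 3.01, 3.01, 3.01].

## Interface

Orientations are given as [roll, pitch, yaw] about the fixed x, y, z axes, in that order (R = Rz(yaw) Ry(pitch) Rx(roll)).
In Python, from workcell import arm gives the robot as it stands. The module is installed in compiled form; this text tells all that it offers.
- The arm moves only by the tool move_arm, never from a script. Its argument "deltas" is one flat list of numbers, 6 for each row, row after row: the shift along the tool's x, y, z in cm, then the turn, a rotation vector about the tool's x, y, z in rad. A call has 1 to 20 rows; each row shifts and turns the commanded pose from where the row before left it, along the tool's axes as they then stand; what a row does not reach is not made up. A row lasts 1/12 s, in which the tool goes at most 41.7 mm and 7.16 degrees, less where a joint would pass 70% of its speed; a pose out of reach is approached as far as the arm can. A call with a gripper value outside its range is refused whole. "jaw" is the finger opening in cm, from 0 to 8.54, set as the call begins (left out, the last holds). The fingers move at their own pace and stop on an object; "force" is the grip in N (left out, the last holds). Time passes only in rows, so rows that do not move let the fingers close. It gives the time, the measured TCP pose, the force and the opening at its end, in the units of the state.
- arm.read_state(): the state, without advancing time (a new reading comes with each control period).
- arm.capture(name): name is "scene" or "top" or "wrist"; returns the picture (400x640x3 uint8, red, green, blue); there is no depth.
- arm.camera_params(name): a dict with "vfov" (degrees; the focal length in pixels is half the picture's height over the tangent of half this angle, whatever the lens; pixels are square), "cx", "cy" (the principal point, pixels), "k1" (the pictures are not rectified: a ray, as slopes to the right and down, at radius r is drawn at 1 + k1 r^2 times it, then the intrinsics apply), "R" (3x3) and "t" (3): a world point X has camera coordinates R X + t. Camera axes: x right, y down, z forward; pixel columns grow to the right and rows downward; lengths in m; the calibration is good to about 2 mm. A picture is of the moment at which its call begins: read the wrist's pose just before it. camera_params takes no time and is no camera call; for the wrist camera it gives the pose at the moment of the call.
- arm.finish_job(): hands the job in, once; it reports no verdict.
Trained networks look in the newest picture that a camera, given by its name, has taken for a name from the list of things; names that differ only in an ending like _2 or _b are one class to them, and where a whole thing is asked for, a point or a joint stands for the part that bears it (a point fixed in the world has none). Each returns a list of dicts, best first, with "confidence" (0 to 1); they miss things now and then, are a little off and sometimes report something else, mostly with a low value. They report only what shows in the picture. A call takes as long as a camera call. They do not tell look-alikes from the thing itself.
- arm.find_in(camera, label): "position" ([x, y, z] in m, in world coordinates, good to about 4 mm: the middle of the surface that is visible of it).
The state is a dict: "time_s": time; "joint_pos": joint angles; "joint_vel": joint speeds; "joint_torque": joint torques, N m; "eef_pos": TCP position; "tcp_rot": TCP orientation; "ft_force": force on the tool from outside, world axes, zero at the start; "torque": the same for the moment, N m; "opening": finger opening in m.
Only numpy, scipy, OpenCV 4.12 (cv2) and the standard library are available. Lean on these libraries where they do the work, as an engineer would, in place of code of your own. Each camera call takes 0.05 s, during which the arm holds its last target.

## Task

Fill the adapter caddy for the next torque calibration: set the white pulley over the thin post, the knurled thumb wheel inside the round ring, the tall deep socket inside the square frame and the brass coupling inside the oblong frame, each standing upright and flat on the floor of its nest. Leave the shallow socket and the smooth aluminium spacer ring where they are on the shelf board.

Things in the scene. Friction and masses are not known exactly. Their poses are not given: they have to be found in the camera images.
- pulley_mid (a point): White acetal belt pulley lying flat: 52 diameter, 24 high, two 6 thick flanges with a groove between (groove floor diameter 40), through bore 26 across open at the top. Point: its centre, 12 above its underside, in the bore. z is its axis, up. Sizes in mm.
- thumb_wheel_mid (a point): Knurled aluminium thumb wheel lying flat: rim 40 diameter and 20 high with 18 coarse knurl grooves (dark) round it, solid, with a low round boss 22 across, outlined dark, in the middle of the top; 24 high in all. Point: its centre, 12 above its underside. z is its axis, up. Sizes in mm.
- deep_socket_mid (a point): Black deep impact socket standing on end: 28 diameter, 62 high, open mouth 20 across on top. The tallest loose part. Point: its centre, 31 above its underside. z is its axis, up. Sizes in mm.
- coupling_mid (a point): Brass drive coupling standing on its flange: oblong flange with round ends, 62 long (along its x) by 26 wide (along its y) and 10 thick, with a round hub of 26 diameter rising from the middle; 44 high in all, dark square recess on top. Point: its centre, 22 above its underside. z up. Sizes in mm.
- shallow_socket_mid (a point): Look-alike, stays on the shelf board: black shallow impact socket, 34 diameter, only 32 high, mouth 26 across. Point: its centre, 16 above its underside. All loose parts start on a fixed galvanized shelf board (top 10 above the table), about 95 apart, with a hex nut, a grease tin and a pale rubber foot, none over 24 high, among them. Sizes in mm.
- spacer_ring_mid (a point): Look-alike, stays on the shelf board: smooth aluminium spacer ring, 40 diameter, 24 high, with a through hole 14 across and no knurl or boss. Point: its centre, 12 above its underside. Sizes in mm.
- nest_post_floor (a point): Fixed nest in the caddy: a flat black rubber disc, 104 across, with one thin upright aluminium post in the middle, 8 diameter, 20 above the floor, and no wall. Point: centre of the nest floor (the disc's top, 10 above the table). The four nests stand 106 apart in a square, in a fixed gray tray (the caddy), 228 square, rim 14 above the table. Sizes in mm.
- nest_ring_floor (a point): Fixed nest in the caddy: a flat black rubber disc, 104 across, with a round aluminium ring, inner diameter 64, wall 4 thick, 7 high above the floor. Point: centre of the nest floor (the disc's top, 10 above the table). Fingers reaching lower than 7 above the floor beside a wheel would meet the ring, so grip the wheel by its upper part. Sizes in mm.
- nest_square_floor (a point): Fixed nest in the caddy: a flat black rubber disc, 104 across, with a square aluminium frame, 46 by 46 inside, wall 4 thick, 8 high above the floor. Point: centre of the nest floor (the disc's top, 10 above the table). x and y are along its sides. Sizes in mm.
- nest_slot_floor (a point): Fixed nest in the caddy: a flat black rubber disc, 104 across, with an oblong aluminium frame, 84 long (along its x) by 44 (along its y) inside, wall 4 thick, 8 high above the floor. Point: centre of the nest floor (the disc's top, 10 above the table). The coupling's long side lies along the long side of the frame, either way round; it only fits so. Sizes in mm.
There are look-alikes about, which are no part of the job. Leave any blue, purple or red look-alike of the part that bears thumb_wheel_mid alone.

How it is judged:
At the end, for the whole second after the job is handed in: Pulley, thumb wheel, deep socket and coupling each rest (under 20 mm/s) upright (0.12 rad) on the floor of their own nest, centre within 4 mm of seated height and within 13, 16, 18 and 22 mm of the nest centre; shallow socket and spacer ring within 20 mm of their start (horizontal distance between pulley_mid and nest_post_floor below 0.013 m and z of pulley_mid in the frame of nest_post_floor between 0.008 and 0.016 m and angle between each of pulley_mid, thumb_wheel_mid, deep_socket_mid, coupling_mid's own z axis and vertical below 0.12 rad and linear speed of each of pulley, thumb_wheel, deep_socket, coupling below 0.02 m/s and horizontal distance between thumb_wheel_mid and nest_ring_floor below 0.016 m and z of thumb_wheel_mid in the frame of nest_ring_floor between 0.008 and 0.016 m and horizontal distance between deep_socket_mid and nest_square_floor below 0.018 m and z of deep_socket_mid in the frame of nest_square_floor between 0.027 and 0.035 m and horizontal distance between coupling_mid and nest_slot_floor below 0.022 m and z of coupling_mid in the frame of nest_slot_floor between 0.018 and 0.026 m and distance of each of shallow_socket_mid, spacer_ring_mid from where it was at the start of the episode below 0.02 m); the robot touches nothing.
It fails at once if the shallow socket is moved from its place (over 20 mm) (distance of shallow_socket_mid from where it was at the start of the episode above 0.02 m).
It fails at once if the spacer ring is moved from its place (over 20 mm) (distance of spacer_ring_mid from where it was at the start of the episode above 0.02 m).
It also fails if it takes over 102 s, if anything falls off the work surface, if the arm or the gripper's body presses on something with over 40 N, if the wrist force passes 120 N, or if a joint passes its speed limit or range.

## Working session

There is one attempt and no reset: what is moved stays moved. The work goes in short steps, Python scripts to look and compute and a tool call to move; the robot and the scene stay as the last step left them, time stands still between calls to the robot, and variables do not carry over. Pictures are saved under pics/ and viewed, and the job is handed in when it is done.

Besides the shell and the picture viewer there is one more tool, called after "Call:" as name(argument=value, ...) on one line, values as JSON. move_arm: Moves the arm, as the interface text tells. Its arguments: {"type":"object","properties":{"deltas":{"type":"array"},"jaw":{"type":"number"},"force":{"type":"number"}},"required":["deltas"]}

```bash
mkdir -p pics
cat > h.py <<'E'
import numpy as np, cv2
from workcell import arm
def snap(cam,name):
    im=arm.capture(cam); cv2.imwrite(f'pics/{name}.png',im[:,:,::-1]); return im
E
python3 - <<'E'
from h import *
print(arm.read_state())
for c in ['top','scene']:
    snap(c,c+'0'); p=arm.camera_params(c); print(c,p)
for n in ['pulley_mid','thumb_wheel_mid','deep_socket_mid','coupling_mid','shallow_socket_mid','spacer_ring_mid','nest_post_floor','nest_ring_floor','nest_square_floor','nest_slot_floor']:
    for d in arm.find_in('top',n)[:3]: print(n,np.round(d['position'],4),round(d['confidence'],2))
print(arm.read_state()['time_s'])
E
```

```text
{'time_s': 0.0, 'joint_pos': array([ 1.03298978e+00,  1.50975973e-01,  1.43802428e+00,  6.52090734e-06,
        1.55376875e+00, -1.34011217e-01]), 'joint_vel': array([-0.00020208, -0.00093542, -0.00022367, -0.0001602 ,  0.00044814,
        0.0007297 ]), 'joint_torque': array([-1.38520390e-03, -7.13048029e+01, -5.70866418e+01, -4.52365693e-04,
        8.78975959e-03,  2.18070170e-05]), 'eef_pos': array([0.22581951, 0.5285347 , 0.22278453]), 'tcp_rot': array([-3.14042772e+00, -1.63634220e-04,  2.73779711e+00]), 'ft_force': array([-0.19093004, -0.01861349, -0.29211451]), 'torque': array([-0.02295006,  0.01028566, -0.03441831]), 'opening': 0.08533992820386581}
top {'vfov': 42.43667647472861, 'cx': 322.10539661120663, 'cy': 200.6883909759949, 'k1': -0.03662525586356946, 'R': array([[-2.83493710e-02, -9.99598039e-01,  2.69526780e-04],
       [-9.85894190e-01,  2.79162226e-02, -1.65025242e-01],
       [ 1.64951384e-01, -4.94408667e-03, -9.86289307e-01]]), 't': array([-0.05289756,  0.64921101,  1.05975839])}
scene {'vfov': 56.83356172180172, 'cx': 319.32995990832575, 'cy': 196.2630290482842, 'k1': -0.07588512351820308, 'R': array([[-0.73829096,  0.6743426 ,  0.01373046],
       [ 0.51387579,  0.57555941, -0.63613131],
       [-0.43687314, -0.46259424, -0.77145864]]), 't': array([ 0.50915421, -0.23635526,  1.25670518])}
pulley_mid [ 0.4712 -0.1829  0.0332] 0.86
thumb_wheel_mid [ 0.6794 -0.4103  0.0171] 0.78
thumb_wheel_mid [0.7568 0.028  0.0127] 0.76
thumb_wheel_mid [ 0.767  -0.2672  0.0182] 0.68
deep_socket_mid [ 0.4709 -0.2818  0.0503] 0.57
coupling_mid [ 0.5625 -0.2671  0.0159] 0.56
shallow_socket_mid [ 0.5525 -0.0851  0.0273] 0.49
shallow_socket_mid [0.5032 0.2314 0.0057] 0.36
spacer_ring_mid [ 0.4636 -0.0877  0.035 ] 0.71
nest_post_floor [0.4916 0.1239 0.0111] 0.85
nest_ring_floor [0.5019 0.2324 0.0105] 0.77
nest_square_floor [0.5979 0.1156 0.0093] 0.76
nest_slot_floor [0.609  0.2207 0.0139] 0.61
0.6
```

View pics/top0.png

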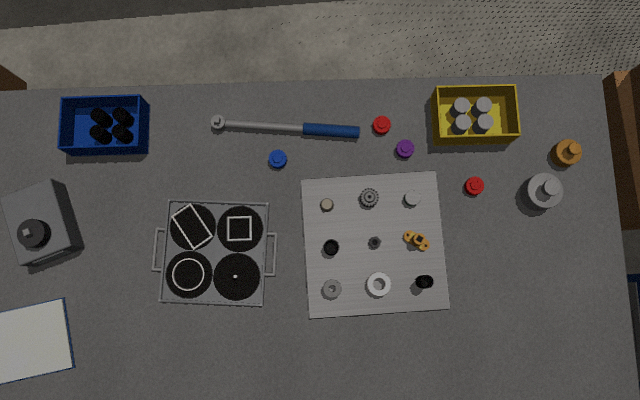

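View pics/scene0.png

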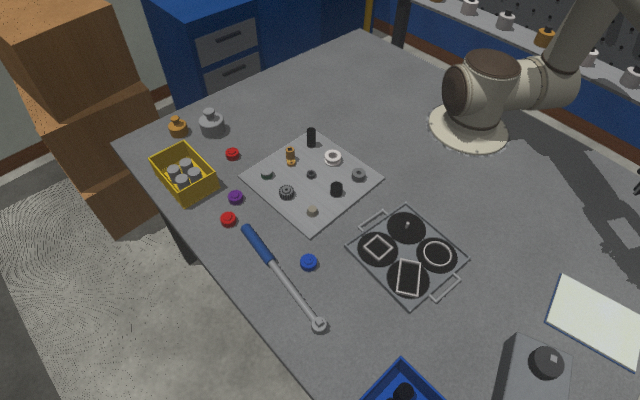

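Run:
```python
import cv2
im=cv2.imread('pics/top0.png')
cv2.imwrite('pics/top0_a.png',cv2.resize(im[100:320,330:560],None,fx=2.6,fy=2.6,interpolation=cv2.INTER_CUBIC))
cv2.imwrite('pics/top0_b.png',cv2.resize(im[120:320,120:350],None,fx=3,fy=3,interpolation=cv2.INTER_CUBIC)[:600])
```

```text
(no output)
```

View pics/top0_a.png

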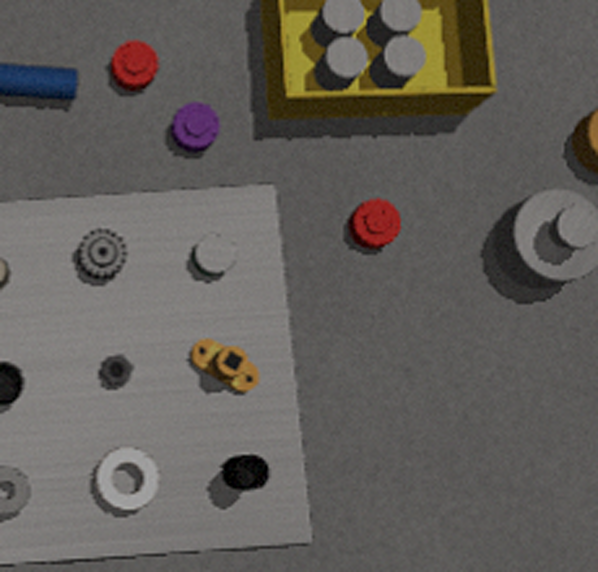

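View pics/top0_b.png

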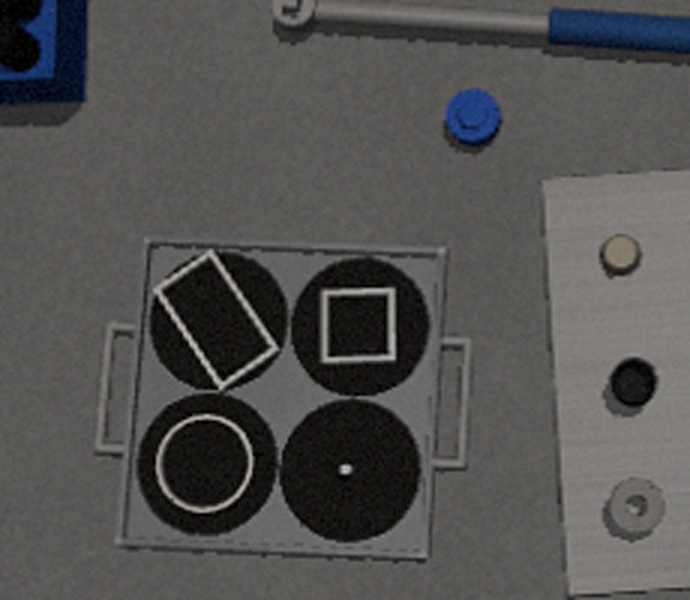

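```bash
cat >> h.py <<'E'
def KD(p):
    f=200/np.tan(np.radians(p['vfov'])/2)
    return np.array([[f,0,p['cx']],[0,f,p['cy']],[0,0,1.]]),np.array([p['k1'],0,0,0,0.])
def bp(p,uv,z):
    K,D=KD(p); n=cv2.undistortPoints(np.array(uv,float).reshape(1,1,2),K,D)[0,0]
    c=-p['R'].T@p['t']; d=p['R'].T@np.array([n[0],n[1],1]); return c+d*(z-c[2])/d[2]
def pj(p,X):
    K,D=KD(p); return cv2.projectPoints(np.array(X,float).reshape(-1,1,3),cv2.Rodrigues(p['R'])[0],p['t'],K,D)[0][:,0]
E
python3 - <<'E'
from h import *
p=arm.camera_params('top')
print('cam',-p['R'].T@p['t'])
A=lambda u,v:(330+(u+.5)/2.6-.5,100+(v+.5)/2.6-.5)
B=lambda u,v:(120+(u+.5)/3-.5,120+(v+.5)/3-.5)
for n,uv,z in [('pulley',A(128,478),.034),('wheel',A(103,251),.034),('coup_hub',A(232,360),.054),('fl1',A(204,349),.02),('fl2',A(249,379),.02),('ring',B(204,463),.017),('post',B(346,469),.03),('sockR',A(270,472),.072),('sockctr',A(245,472),.041),
 ('s1',B(321,289),.018),('s2',B(394,288),.018),('s3',B(396,359),.018),('s4',B(322,361),.018),
 ('o1',B(212,252),.018),('o2',B(155,290),.018),('o3',B(223,388),.018),('o4',B(278,348),.018),('shallow',A(4,382),.042),('spacer',B(635,506),.034)]:
    print(n,np.round(bp(p,uv,z)[:2],4))
E
```

```text
cam [ 0.46374514 -0.06576028  1.15237882]
pulley [ 0.4671 -0.1882]
wheel [ 0.6578 -0.1757]
coup_hub [ 0.5604 -0.276 ]
fl1 [ 0.5734 -0.2592]
fl2 [ 0.5468 -0.296 ]
ring [0.4993 0.2274]
post [0.4919 0.1214]
sockR [ 0.4683 -0.2978]
sockctr [ 0.469  -0.2838]
s1 [0.625  0.1417]
s2 [0.6242 0.0875]
s3 [0.5714 0.0864]
s4 [0.5715 0.1409]
o1 [0.6551 0.2232]
o2 [0.6276 0.2654]
o3 [0.5536 0.2138]
o4 [0.5819 0.1734]
shallow [ 0.5486 -0.0881]
spacer [ 0.4599 -0.0857]
```

```bash
cat >> h.py <<'E'
from scipy.spatial.transform import Rotation as Ro
def rows(start,goal,n=None,smax=3.8,rmax=.11,dec=2):
    """start/goal: (x,y,z,yaw). prints flat rounded rows, tool pointing down"""
    s=np.array(start,float);g=np.array(goal,float)
    dy=(g[3]-s[3]+np.pi)%(2*np.pi)-np.pi
    if n is None: n=max(1,int(np.ceil(max(np.linalg.norm(g[:3]-s[:3])*100/smax,abs(dy)/rmax))))
    out=[];yaw=s[3];pos=s[:3].copy();w=0
    for i in range(n):
        tgt=s[:3]+(g[:3]-s[:3])*(i+1)/n
        T=Ro.from_euler('xyz',[np.pi,0,yaw]).as_matrix()
        d=np.round(T.T@(tgt-pos)*100,dec); pos=pos+T@d/100
        r=np.round(-dy/n,3); yaw-=r
        out+=[*d,0,0,r]
    out=[float(v)+0 for v in out]
    print(n,'rows ->',np.round([*pos,yaw],4)); print('['+','.join('%g'%v for v in out)+']')
    return [*pos,yaw]
def cur():
    s=arm.read_state(); return [*s['eef_pos'],s['tcp_rot'][2]]
E
python3 - <<'E'
from h import *
print(arm.nose_length)
c=cur(); m=rows(c,[.42,.10,.22,1.7]); rows(m,[.467,-.188,.18,.942])
p=arm.camera_params('wrist');s=arm.read_state()
T=Ro.from_euler('xyz',s['tcp_rot']).as_matrix(); cw=-p['R'].T@p['t']
print('cam in tool',T.T@(cw-s['eef_pos']),'\n',T.T@p['R'].T,p['vfov'])
E
```

```text
0.019
13 rows -> [0.4199 0.1    0.22   1.6978]
[-2.67,-2.45,0.03,0,0,0.08,-2.85,-2.22,0.02,0,0,0.08,-3.03,-1.99,0.03,0,0,0.08,-3.17,-1.74,0.02,0,0,0.08,-3.3,-1.48,0.03,0,0,0.08,-3.41,-1.22,0.02,0,0,0.08,-3.5,-0.93,0.03,0,0,0.08,-3.56,-0.66,0.03,0,0,0.08,-3.6,-0.37,0.02,0,0,0.08,-3.62,-0.08,0.03,0,0,0.08,-3.61,0.21,0.02,0,0,0.08,-3.59,0.5,0.03,0,0,0.08,-3.53,0.78,0.02,0,0,0.08]
8 rows -> [ 0.467  -0.188   0.18    0.9458]
[-3.65,0.13,0.5,0,0,0.094,-3.61,0.47,0.5,0,0,0.094,-3.56,0.8,0.5,0,0,0.094,-3.47,1.14,0.5,0,0,0.094,-3.34,1.46,0.5,0,0,0.094,-3.19,1.76,0.5,0,0,0.094,-3.02,2.06,0.5,0,0,0.094,-2.8,2.33,0.5,0,0,0.094]
cam in tool [ 0.07786402  0.00024838 -0.15121036] 
 [[-2.23677682e-04 -9.53269932e-01 -3.02119822e-01]
 [ 9.99999873e-01 -7.65354783e-05 -4.98870556e-04]
 [ 4.52435416e-04 -3.02119895e-01  9.53269828e-01]] 66.49636616060651
```

Call:
move_arm(deltas=[-2.7,-2.4,0,0,0,0.08,-2.8,-2.2,0,0,0,0.08,-3.0,-2.0,0,0,0,0.08,-3.2,-1.7,0,0,0,0.08,-3.3,-1.5,0,0,0,0.08,-3.4,-1.2,0,0,0,0.08,-3.5,-0.9,0,0,0,0.08,-3.6,-0.7,0,0,0,0.08,-3.6,-0.4,0,0,0,0.08,-3.6,-0.1,0,0,0,0.08,-3.6,0.2,0,0,0,0.08,-3.6,0.5,0,0,0,0.08,-3.5,0.8,0,0,0,0.08])

```text
time_s: 1.68
eef_pos: [0.4201, 0.0991, 0.2237]
tcp_rot: [3.141, 0.0, 1.694]
ft_force: [0.5, 0.3, -0.2]
opening: 0.0854
```

Call:
move_arm(deltas=[-3.6,0.1,0.5,0,0,0.09,-3.6,0.5,0.5,0,0,0.09,-3.6,0.8,0.5,0,0,0.09,-3.5,1.1,0.5,0,0,0.09,-3.3,1.5,0.5,0,0,0.09,-3.2,1.8,0.5,0,0,0.09,-3.0,2.1,0.5,0,0,0.09,-2.8,2.3,0.5,0,0,0.1,0,0,0,0,0,0,0,0,0,0,0,0])

```text
time_s: 2.52
eef_pos: [0.4712, -0.1876, 0.1827]
tcp_rot: [-3.14, 0.0, 0.965]
ft_force: [-0.2, 0.8, 0.0]
opening: 0.0853
```

Run:
```python
from h import *
print(cur(),arm.read_state()['time_s'])
p=arm.camera_params('wrist'); snap('wrist','w1')
print(pj(p,[[.467,-.188,.034],[.469,-.284,.072],[.5601,-.277,.054],[.658,-.1757,.034]]))
d=arm.find_in('wrist','pulley_mid'); print(d)
```

```text
[np.float64(0.47117760857723606), np.float64(-0.18761554134006728), np.float64(0.1827326507321045), np.float64(0.9650111301940076)] 2.5167
[[316.18619173 181.87940279]
 [373.56072082 268.75925857]
 [445.44191942 207.088352  ]
 [478.10449284  57.98077226]]
[{'position': [0.4698, -0.1891, 0.0321], 'confidence': 0.66}]
```

View pics/w1.png

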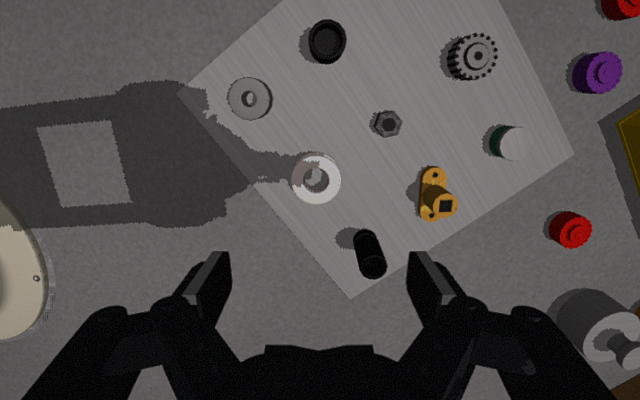

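Run:
```python
from h import *
im=cv2.imread('pics/w1.png')
c=lambda x,y:cv2.resize(im[y-35:y+35,x-35:x+35],None,fx=4,fy=4,interpolation=cv2.INTER_CUBIC)
cv2.imwrite('pics/w1c.png',np.vstack([np.hstack([c(316,180),c(372,260)]),np.hstack([c(440,200),c(478,56)])]))
p=arm.camera_params('wrist')
for n,uv,z in [('pul',(316,178.5),.034),('sock',(372,266),.072),('cou',(445,206),.054),('wh',(478,56),.034)]: print(n,bp(p,uv,z))
```

```text
pul [ 0.46903943 -0.18338935  0.034     ]
sock [ 0.46979815 -0.27917396  0.072     ]
cou [ 0.56097531 -0.27411275  0.054     ]
wh [ 0.65938465 -0.17184852  0.034     ]
```

View pics/w1c.png

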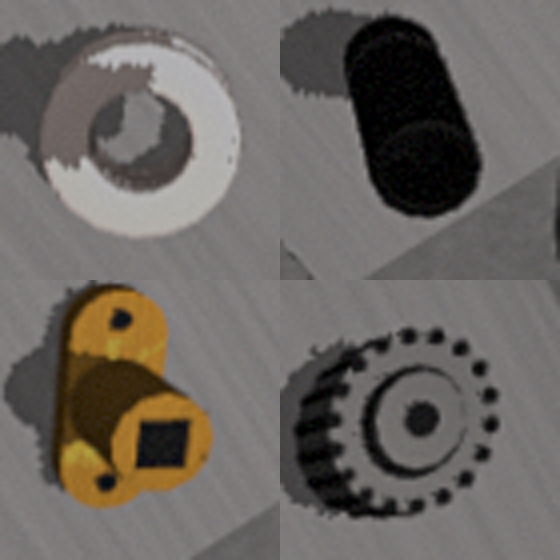

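Call:
move_arm(deltas=[0,-0.4,3.8,0,0,0,0,0,3.8,0,0,0,0,0,3.8,0,0,0,0,0,2.5,0,0,0,0,0,1.1,0,0,0,0,0,0,0,0,0])

```text
time_s: 3.12
eef_pos: [0.4673, -0.1825, 0.0319]
tcp_rot: [-3.139, 0.0, 0.97]
ft_force: [1.0, -0.5, 1.0]
opening: 0.0851
```

Call:
move_arm(deltas=[0,0,0,0,0,0,0,0,0,0,0,0,0,0,0,0,0,0,0,0,0,0,0,0,0,0,0,0,0,0,0,0,0,0,0,0], jaw=4.5, force=40)

```text
time_s: 3.62
eef_pos: [0.4683, -0.1841, 0.0339]
tcp_rot: [3.141, 0.0, 0.968]
ft_force: [-0.2, -0.0, -0.7]
opening: 0.0451
```

Run:
```python
from h import *
snap('wrist','w2'); print(cur(), arm.read_state()['opening'])
snap('top','t2')
```

```text
[np.float64(0.468226663833411), np.float64(-0.18399645119285576), np.float64(0.03375098293260009), np.float64(0.9678213826108604)] 0.04517359190779589
```

View pics/w2.png

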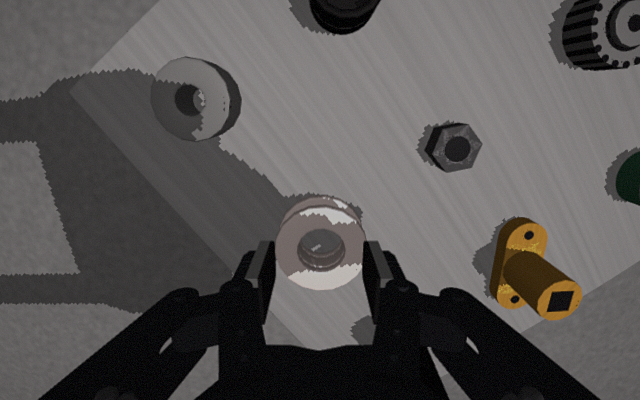

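Run:
```python
from h import *
p=arm.camera_params('wrist'); s=arm.read_state()
T=Ro.from_euler('xyz',s['tcp_rot']).as_matrix();o=s['eef_pos']
pts=[(x,y,z) for z in (-.02,0,.019) for y in(-.0226,.0226) for x in (-.011,.011)]
for q,u in zip(pts,pj(p,[o+T@np.array(q) for q in pts])): print(q,np.round(u))
for uv in [(321,247)]: print(bp(p,uv,.034))
im=cv2.imread('pics/w2.png'); cv2.imwrite('pics/w2c.png',cv2.resize(im[180:350,230:410],None,fx=3.3,fy=3.3,interpolation=cv2.INTER_CUBIC))
```

```text
(-0.011, -0.0226, -0.02) [275. 285.]
(0.011, -0.0226, -0.02) [273. 246.]
(-0.011, 0.0226, -0.02) [365. 285.]
(0.011, 0.0226, -0.02) [367. 245.]
(-0.011, -0.0226, 0) [280. 265.]
(0.011, -0.0226, 0) [278. 229.]
(-0.011, 0.0226, 0) [360. 265.]
(0.011, 0.0226, 0) [362. 229.]
(-0.011, -0.0226, 0.019) [283. 249.]
(0.011, -0.0226, 0.019) [282. 216.]
(-0.011, 0.0226, 0.019) [356. 249.]
(0.011, 0.0226, 0.019) [357. 216.]
[ 0.46883331 -0.18422437  0.034     ]
```

View pics/w2c.png

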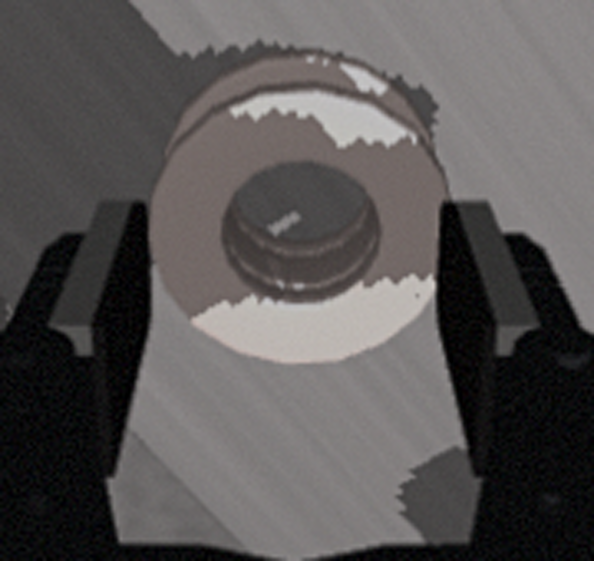

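Call:
move_arm(deltas=[0,0,0,0,0,0,0,0,0,0,0,0,0,0,0,0,0,0,0,0,0,0,0,0], jaw=3.5, force=40)

```text
time_s: 4.05
eef_pos: [0.4681, -0.1839, 0.0334]
tcp_rot: [-3.141, 0.0, 0.968]
ft_force: [-0.1, -0.2, -0.6]
opening: 0.035
```

Run:
```python
from h import *
s=arm.read_state();print(s['opening'],s['eef_pos'],s['ft_force'])
snap('wrist','w3');im=cv2.imread('pics/w3.png'); cv2.imwrite('pics/w3c.png',cv2.resize(im[180:350,230:410],None,fx=3.3,fy=3.3,interpolation=cv2.INTER_CUBIC))
```

```text
0.03500128972975862 [ 0.46806019 -0.18390193  0.03336726] [-0.11191884 -0.21410283 -0.56854776]
```

View pics/w3c.png

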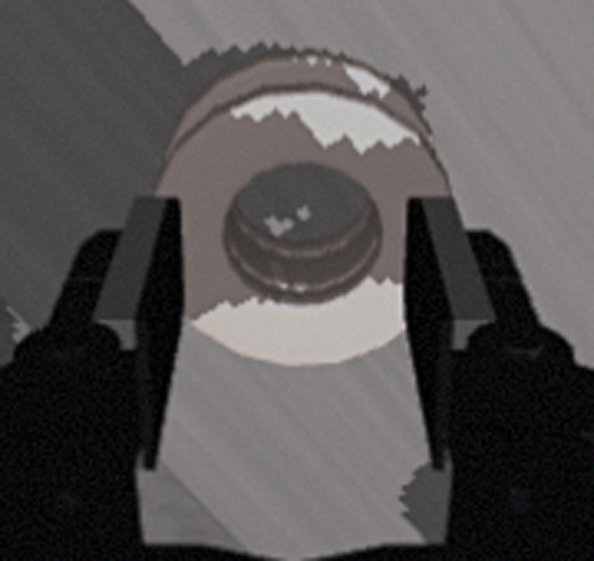

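Run:
```python
from h import *
im=snap('scene','s3')[:,:,::-1]; p=arm.camera_params('scene'); o=arm.read_state()['eef_pos']
print(pj(p,[o,o+[0,0,-.019],o+[0,0,.015],o+[0,0,.054],[.468,-.185,.034],[.468,-.185,.01]]))
cv2.imwrite('pics/s3c.png',cv2.resize(im[60:200,260:430],None,fx=4,fy=4,interpolation=cv2.INTER_CUBIC))
```

```text
[[332.61062146 155.43262806]
 [332.3547945  159.9198651 ]
 [332.8171093  151.80762364]
 [333.3734791  142.02600132]
 [332.40035921 155.08338618]
 [332.08169694 160.73762177]]
```

View pics/s3c.png

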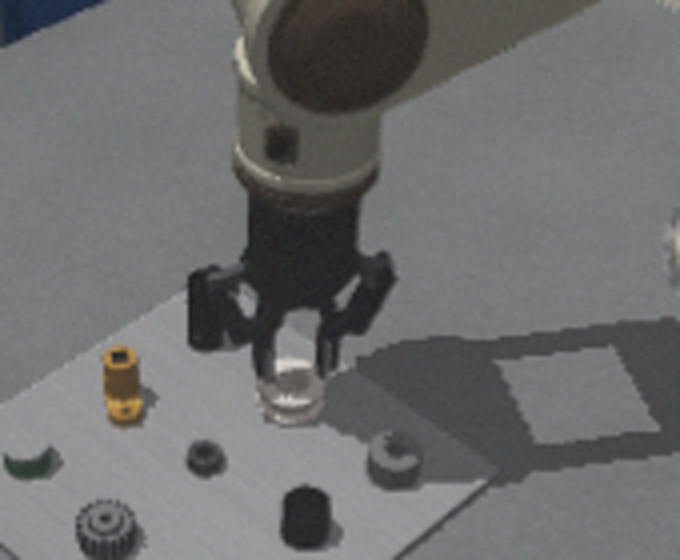

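Call:
move_arm(deltas=[0,0,0,0,0,0,0,0,0,0,0,0,0,0,0,0,0,0,0,0,0,0,0,0,0,0,0.5,0,0,0,0,0,0.5,0,0,0,0,0,0,0,0,0], jaw=7.0)

```text
time_s: 4.73
eef_pos: [0.4676, -0.1836, 0.0222]
tcp_rot: [-3.14, 0.0, 0.968]
ft_force: [-1.0, -0.0, -0.6]
opening: 0.0698
```

Run:
```python
from h import *
s=arm.read_state();print(s['opening'],s['eef_pos'],s['ft_force'])
snap('wrist','w4');im=cv2.imread('pics/w4.png'); cv2.imwrite('pics/w4c.png',cv2.resize(im[180:350,210:430],None,fx=3.3,fy=3.3,interpolation=cv2.INTER_CUBIC))
```

```text
0.06983342851716735 [ 0.46756377 -0.18361301  0.02218123] [-0.96421994 -0.01164828 -0.58058926]
```

View pics/w4c.png

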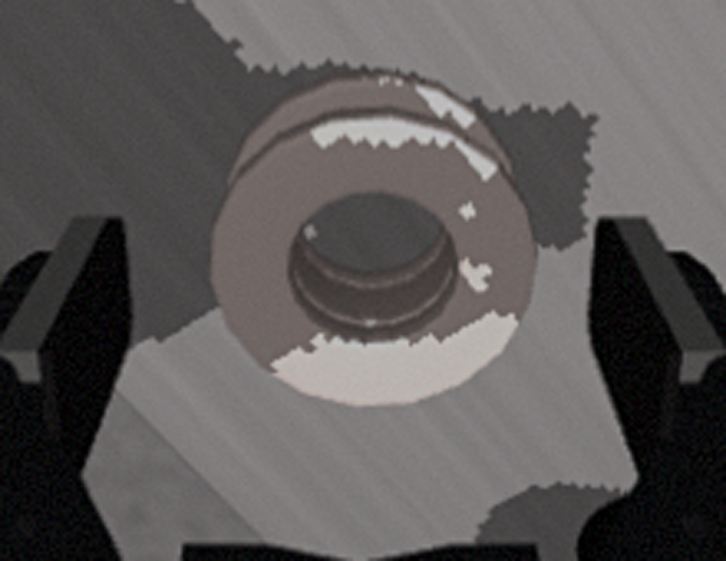

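Call:
move_arm(deltas=[0,0,0.5,0,0,0,0,0,0.5,0,0,0,0,0,0,0,0,0])

```text
time_s: 5.03
eef_pos: [0.4676, -0.1837, 0.0123]
tcp_rot: [-3.14, 0.0, 0.968]
ft_force: [0.3, 0.5, -0.7]
opening: 0.0701
```

Run:
```python
from h import *
s=arm.read_state();print(s['opening'],s['eef_pos'],s['ft_force'])
im=snap('scene','s5')[:,:,::-1]
cv2.imwrite('pics/s5c.png',cv2.resize(im[90:190,280:400],None,fx=6,fy=6,interpolation=cv2.INTER_CUBIC))
```

```text
0.07008582307257008 [ 0.46764303 -0.18367442  0.01231651] [ 0.33628859  0.5271432  -0.74977538]
```

View pics/s5c.png

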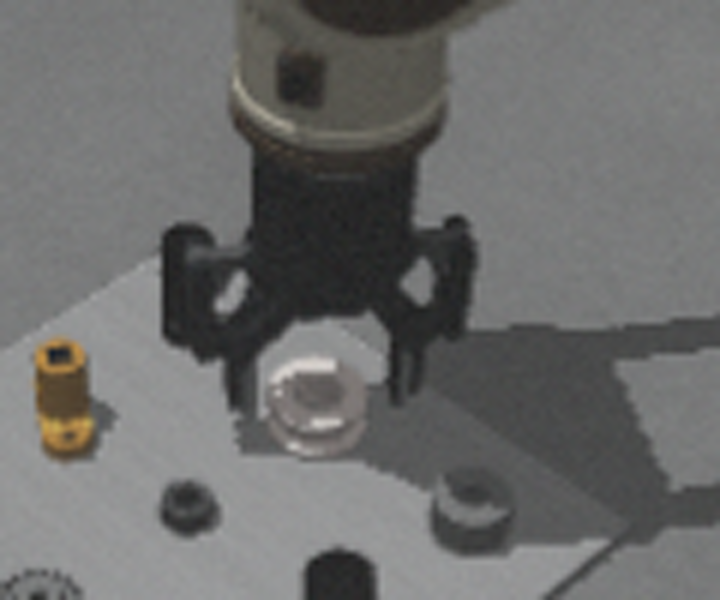

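Call:
move_arm(deltas=[0,0,0,0,0,0,0,0,0,0,0,0,0,0,0,0,0,0,0,0,0,0,0,0], jaw=4.0, force=40)

```text
time_s: 5.42
eef_pos: [0.4682, -0.184, 0.0141]
tcp_rot: [3.141, 0.0, 0.968]
ft_force: [-4.5, 1.8, 9.2]
opening: 0.0499
```

Run:
```python
from h import *
s=arm.read_state();print(s['opening'],s['eef_pos'],s['ft_force'])
snap('wrist','w5');im=cv2.imread('pics/w5.png'); cv2.imwrite('pics/w5c.png',cv2.resize(im[180:350,210:430],None,fx=3.3,fy=3.3,interpolation=cv2.INTER_CUBIC))
```

```text
0.049905597327380515 [ 0.46819608 -0.18396521  0.01409802] [-4.46261705  1.77753344  9.2313031 ]
```

View pics/w5c.png

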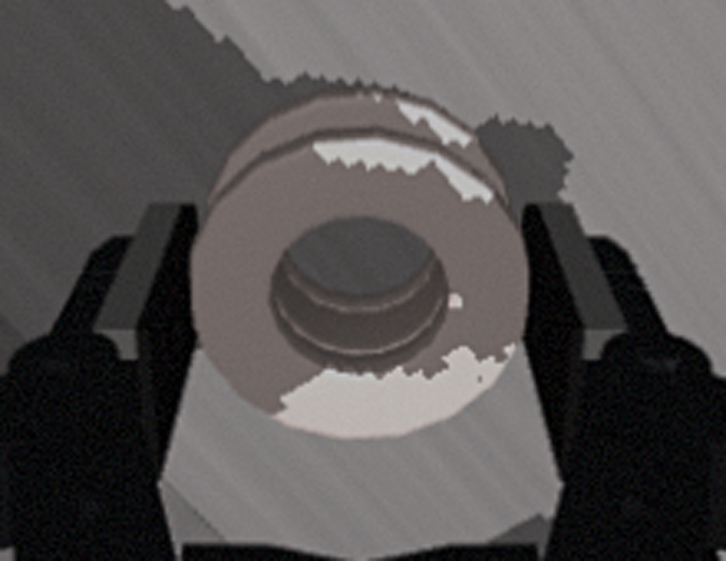

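Call:
move_arm(deltas=[0,0,0,0,0,0,0,0,0,0,0,0])

```text
time_s: 5.63
eef_pos: [0.4682, -0.184, 0.0141]
tcp_rot: [3.141, 0.0, 0.968]
ft_force: [-4.3, 1.9, 9.8]
opening: 0.0495
```

Call:
move_arm(deltas=[0,0,-0.5,0,0,0,0,0,-1,0,0,0,0,0,-1,0,0,0,0,0,0,0,0,0])

```text
time_s: 5.97
eef_pos: [0.4692, -0.1845, 0.041]
tcp_rot: [3.138, -0.0, 0.968]
ft_force: [0.3, -0.0, -0.1]
opening: 0.0496
```

Run:
```python
from h import *
s=arm.read_state();print(s['opening'],s['eef_pos'],s['ft_force'])
snap('wrist','w6');a=cv2.imread('pics/w6.png')
im=snap('scene','s6')[:,:,::-1]
cv2.imwrite('pics/c6.png',np.hstack([cv2.resize(im[70:190,280:400],(400,400),interpolation=cv2.INTER_CUBIC),cv2.resize(a[170:370,220:420],(400,400),interpolation=cv2.INTER_CUBIC)]))
```

```text
0.049646576195453464 [ 0.46917474 -0.18450829  0.04099058] [ 0.27187388 -0.04125857 -0.11759948]
```

View pics/c6.png

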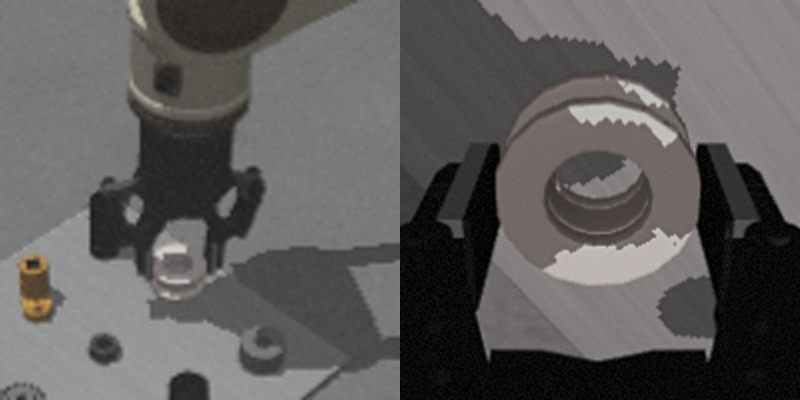

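Run:
```python
from h import *
p=arm.camera_params('wrist');s=arm.read_state()
T=Ro.from_euler('xyz',s['tcp_rot']).as_matrix()
for z in(.057,.061): print(T.T@(bp(p,(319,265),z)-s['eef_pos']))
c=cur(); m=rows(c,[.468,-.185,.12,.968]); rows(m,[.492,.1215,.12,.968])
```

```text
[-0.00078866 -0.00045591 -0.01784372]
[ 0.00155458 -0.00046312 -0.02184368]
3 rows -> [ 0.468  -0.185   0.12    0.9678]
[-0.03,0,-2.69,0,0,0,-0.04,0.01,-2.7,0,0,0,-0.03,0,-2.69,0,0,0]
9 rows -> [0.492  0.1216 0.12   0.9678]
[2.96,-1.71,0,0,0,0,2.95,-1.71,0,0,0,0,2.96,-1.72,0,0,0,0,2.95,-1.71,0,0,0,0,2.96,-1.71,0,0,0,0,2.96,-1.71,0,0,0,0,2.95,-1.71,0,0,0,0,2.96,-1.71,0,0,0,0,2.96,-1.72,0,0,0,0]
```

Call:
move_arm(deltas=[0,0,-2.7,0,0,0,0,0,-2.7,0,0,0,0,0,-2.7,0,0,0,2.96,-1.71,0,0,0,0,2.96,-1.71,0,0,0,0,2.96,-1.71,0,0,0,0,2.96,-1.71,0,0,0,0,2.96,-1.71,0,0,0,0,2.96,-1.71,0,0,0,0,2.96,-1.71,0,0,0,0,2.96,-1.71,0,0,0,0,2.96,-1.71,0,0,0,0,0,0,2,0,0,0,0,0,2,0,0,0,0,0,0,0,0,0,0,0,0,0,0,0])

```text
time_s: 7.4
eef_pos: [0.4918, 0.1227, 0.0788]
tcp_rot: [-3.14, 0.002, 0.968]
ft_force: [-0.0, -0.5, 0.8]
opening: 0.0497
```

Run:
```python
from h import *
s=arm.read_state();print(s['opening'],s['eef_pos'],s['ft_force'])
p=arm.camera_params('wrist')
print(pj(p,[[.492,.1215,.03],[.492,.1215,.01],[.4995,.2274,.017],[.598,.1141,.018],[.6046,.219,.018]]))
snap('wrist','w7')
```

```text
0.049694970907174306 [0.49179763 0.12272413 0.07879141] [-0.02516831 -0.49540766  0.79278913]
[[320.8063861  216.04376766]
 [320.65840332 206.47276752]
 [239.35317682  79.33278196]
 [452.48894649 136.99264895]
 [382.01179145 -10.40831963]]
```

View pics/w7.png

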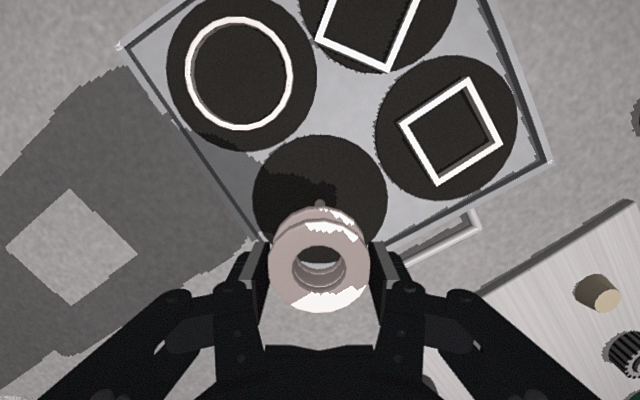

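Call:
move_arm(deltas=[0.25,0,2,0,0,0,0,0,2,0,0,0,0,0,1.2,0,0,0,0,0,0.7,0,0,0,0,0,0.4,0,0,0,0,0,0,0,0,0])

```text
time_s: 7.95
eef_pos: [0.4941, 0.1246, 0.0167]
tcp_rot: [3.141, -0.0, 0.967]
ft_force: [-0.5, 0.6, -1.5]
opening: 0.0498
```

Run:
```python
from h import *
s=arm.read_state();print(s['opening'],s['eef_pos'],s['ft_force'])
snap('wrist','w8');a=cv2.imread('pics/w8.png')
im=snap('scene','s8')[:,:,::-1]
cv2.imwrite('pics/c8.png',np.hstack([cv2.resize(im[150:290,340:480],(400,400),interpolation=cv2.INTER_CUBIC),cv2.resize(a[170:370,220:420],(400,400),interpolation=cv2.INTER_CUBIC)]))
```

```text
0.04981537976782398 [0.49412134 0.12456505 0.0167086 ] [-0.54827624  0.63061012 -1.46270821]
```

View pics/c8.png

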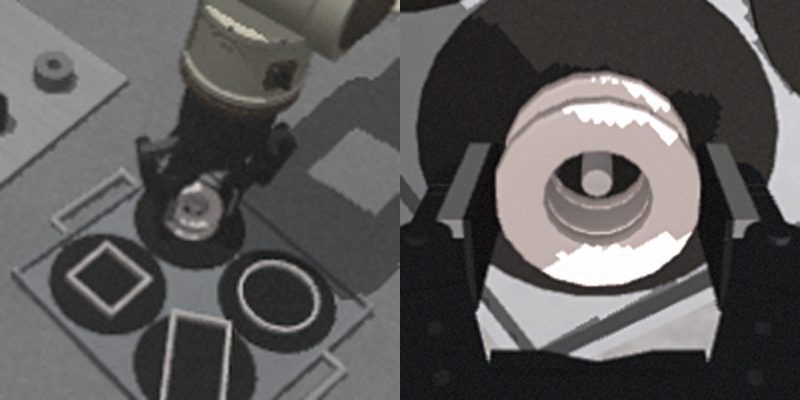

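Call:
move_arm(deltas=[0,0,0.2,0,0,0,0,0,0.1,0,0,0,0,0,0,0,0,0])

```text
time_s: 8.3
eef_pos: [0.4943, 0.1249, 0.0142]
tcp_rot: [3.141, -0.001, 0.968]
ft_force: [-0.9, -0.2, 6.9]
opening: 0.0496
```

Call:
move_arm(deltas=[0,0,0,0,0,0,0,0,0,0,0,0,0,0,0,0,0,0,0,0,0,0,0,0], jaw=7.0)

```text
time_s: 8.63
eef_pos: [0.4938, 0.1248, 0.0134]
tcp_rot: [-3.142, 0.0, 0.968]
ft_force: [0.2, -0.0, 0.5]
opening: 0.0703
```

Call:
move_arm(deltas=[0,0,-3,0,0,0,0,0,-3.5,0,0,0,0,0,-3.5,0,0,0,0,0,0,0,0,0])

```text
time_s: 8.97
eef_pos: [0.4964, 0.1252, 0.1199]
tcp_rot: [3.135, -0.005, 0.968]
ft_force: [1.1, -0.1, 1.4]
opening: 0.0699
```

Run:
```python
from h import *
s=arm.read_state();print(s['time_s'],s['opening'],s['eef_pos'],s['ft_force'])
snap('wrist','w9')
c=cur(); 
m=rows(c,[.58,-.03,.12,.96]);rows(m,[.6585,-.174,.10,.942])
```

```text
8.9667 0.06988278304467926 [0.49638709 0.12515784 0.11987207] [ 1.08469195 -0.08687612  1.42124767]
5 rows -> [ 0.58   -0.03    0.12    0.9579]
[-1.6,3.15,-0.06,0,0,0.002,-1.59,3.15,-0.07,0,0,0.002,-1.58,3.16,-0.06,0,0,0.002,-1.58,3.16,-0.06,0,0,0.002,-1.57,3.16,-0.06,0,0,0.002]
5 rows -> [ 0.6585 -0.174   0.1     0.9429]
[-1.45,2.94,0.4,0,0,0.003,-1.44,2.95,0.4,0,0,0.003,-1.44,2.95,0.4,0,0,0.003,-1.42,2.95,0.4,0,0,0.003,-1.42,2.96,0.4,0,0,0.003]
```

View pics/w9.png

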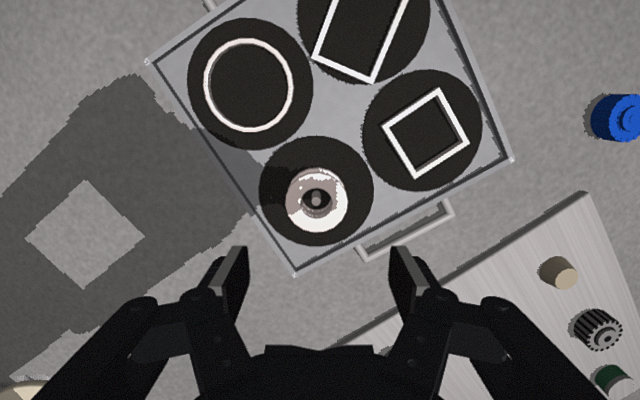

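Call:
move_arm(deltas=[-1.6,3.15,0,0,0,0,-1.6,3.15,0,0,0,0,-1.6,3.15,0,0,0,0,-1.6,3.15,0,0,0,0,-1.55,3.15,0,0,0,0,-1.4,2.95,0,0,0,0,-1.4,2.95,0,0,0,0,-1.4,2.95,0,0,0,0,-1.4,2.95,0.5,0,0,0,-1.4,2.95,1,0,0,0,0,0,0.5,0,0,0,0,0,0,0,0,0])

```text
time_s: 10.02
eef_pos: [0.6595, -0.1723, 0.0903]
tcp_rot: [-3.138, 0.001, 0.966]
ft_force: [-0.7, 0.9, -0.1]
opening: 0.0699
```

Run:
```python
from h import *
s=arm.read_state();print(s['time_s'],s['opening'],s['eef_pos'],s['tcp_rot'])
p=arm.camera_params('wrist');print(pj(p,[[.6585,-.174,.034]]))
im=snap('wrist','w10')[:,:,::-1]
cv2.imwrite('pics/c10.png',cv2.resize(im[130:330,220:420],None,fx=3,fy=3,interpolation=cv2.INTER_CUBIC))
```

```text
10.0167 0.06987067183707088 [ 0.65952444 -0.17230202  0.09026779] [-3.13771012e+00  1.02409386e-03  9.65886325e-01]
[[319.92456021 213.72521661]]
```

View pics/c10.png

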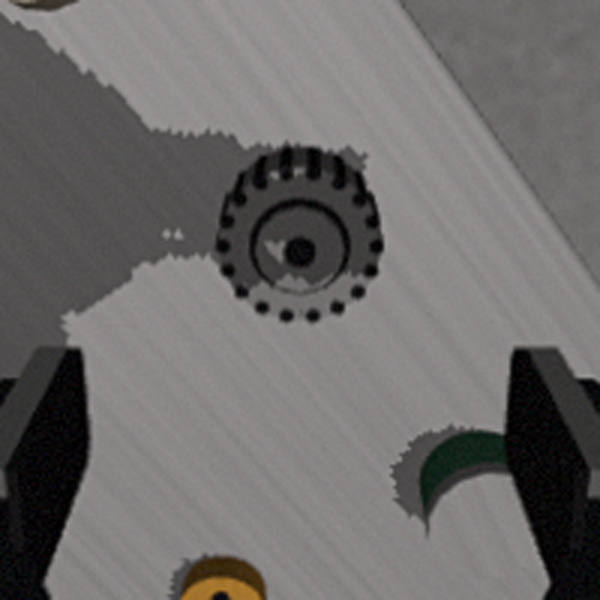

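Call:
move_arm(deltas=[-0.3,0,3.5,0,0,0,0,0,2.5,0,0,0,0,0,1.4,0,0,0,0,0,0.6,0,0,0,0,0,0,0,0,0])

```text
time_s: 10.48
eef_pos: [0.6581, -0.1729, 0.0128]
tcp_rot: [-3.14, 0.0, 0.968]
ft_force: [0.4, 0.6, 0.3]
opening: 0.0702
```

Call:
move_arm(deltas=[0,0,0,0,0,0,0,0,0,0,0,0,0,0,0,0,0,0,0,0,0,0,0,0,0,0,0,0,0,0,0,0,0,0,0,0], jaw=3.0, force=40)

```text
time_s: 10.98
eef_pos: [0.6594, -0.1739, 0.0155]
tcp_rot: [3.139, -0.001, 0.968]
ft_force: [-2.5, 2.0, 8.7]
opening: 0.0372
```

Run:
```python
from h import *
s=arm.read_state();print(s['time_s'],s['opening'],s['eef_pos'],s['ft_force'])
im=snap('wrist','w11')[:,:,::-1]
cv2.imwrite('pics/c11.png',cv2.resize(im[170:340,230:410],None,fx=3,fy=3,interpolation=cv2.INTER_CUBIC))
```

```text
10.9833 0.03718910593241862 [ 0.65936001 -0.17386267  0.01546447] [-2.50353525  2.01997512  8.67206696]
```

View pics/c11.png

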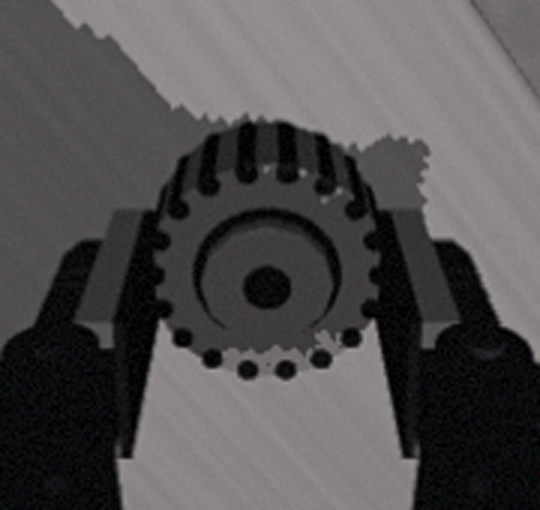

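Run:
```python
from h import *
c=[.6594,-.1739,.0155,.968]
m=rows(c,[.6594,-.1739,.115,.968]);rows(m,[.501,.230,.115,.968])
```

```text
3 rows -> [ 0.6594 -0.1739  0.115   0.968 ]
[0,0,-3.32,0,0,0,0,0,-3.31,0,0,0,0,0,-3.32,0,0,0]
12 rows -> [0.501 0.23  0.115 0.968]
[2.02,-3,0,0,0,0,2.03,-2.99,0,0,0,0,2.02,-3,0,0,0,0,2.03,-2.99,0,0,0,0,2.02,-3,0,0,0,0,2.03,-2.99,0,0,0,0,2.02,-3,0,0,0,0,2.02,-2.99,0,0,0,0,2.03,-3,0,0,0,0,2.02,-3,0,0,0,0,2.03,-2.99,0,0,0,0,2.02,-3,0,0,0,0]
```

Call:
move_arm(deltas=[0,0,-2,0,0,0,0,0,-2,0,0,0,0,0,0,0,0,0])

```text
time_s: 11.28
eef_pos: [0.6605, -0.1744, 0.0586]
tcp_rot: [3.135, -0.001, 0.968]
ft_force: [0.6, -0.4, 0.4]
opening: 0.0378
```

Call:
move_arm(deltas=[0,0,-3,0,0,0,0,0,-3,0,0,0,2.02,-3,0,0,0,0,2.03,-3,0,0,0,0,2.02,-3,0,0,0,0,2.03,-3,0,0,0,0,2.02,-3,0,0,0,0,2.03,-3,0,0,0,0,2.02,-3,0,0,0,0,2.02,-3,0,0,0,0,2.03,-3,0,0,0,0,2.02,-3,0,0,0,0,2.03,-3,0,0,0,0,2.02,-3,0,0,0,0,0,0,2,0,0,0,0,0,2,0,0,0,0,0,0,0,0,0])

```text
time_s: 12.7
eef_pos: [0.4981, 0.2307, 0.0707]
tcp_rot: [-3.139, 0.003, 0.969]
ft_force: [-0.5, -0.5, -2.2]
opening: 0.0376
```

Run:
```python
from h import *
s=arm.read_state();print(s['time_s'],s['opening'],s['eef_pos'],s['ft_force'])
im=snap('wrist','w12')
```

```text
12.7 0.03763402733948683 [0.49810253 0.23072751 0.07074261] [-0.4604534  -0.48764718 -2.1914479 ]
```

View pics/w12.png

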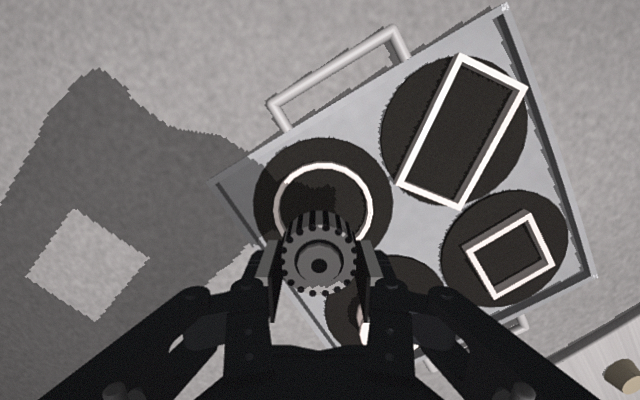

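Run:
```python
from h import *
p=arm.camera_params('wrist');s=arm.read_state();print(s['eef_pos'])
T=Ro.from_euler('xyz',s['tcp_rot']).as_matrix()
for uv,z in [((323,209),.017),((319.5,264),s['eef_pos'][2]+.0185)]:
    b=bp(p,uv,z);print(b,T.T@(b-s['eef_pos']))
```

```text
[0.49892402 0.23047741 0.07257406]
[0.50205193 0.23060596 0.017     ] [0.00198279 0.00257791 0.05556707]
[0.49890197 0.23072404 0.09107406] [ 0.00015596 -0.0001824  -0.0185001 ]
```

Call:
move_arm(deltas=[0.2,0.2,2.5,0,0,0,0,0,2,0,0,0,0,0,0.8,0,0,0,0,0,0.2,0,0,0,0,0,0,0,0,0])

```text
time_s: 13.17
eef_pos: [0.5031, 0.2308, 0.0192]
tcp_rot: [3.141, -0.0, 0.967]
ft_force: [-0.3, 0.4, -0.5]
opening: 0.0375
```

Run:
```python
from h import *
s=arm.read_state();print(s['time_s'],s['opening'],s['eef_pos'],s['ft_force'])
snap('wrist','w13');a=cv2.imread('pics/w13.png')
im=snap('scene','s13')[:,:,::-1]
cv2.imwrite('pics/c13.png',np.hstack([cv2.resize(im[190:310,380:500],(400,400),interpolation=cv2.INTER_CUBIC),cv2.resize(a[150:350,220:420],(400,400),interpolation=cv2.INTER_CUBIC)]))
```

```text
13.1667 0.03746586834333043 [0.50306564 0.23083717 0.01924457] [-0.25600839  0.41652136 -0.4728726 ]
```

View pics/c13.png

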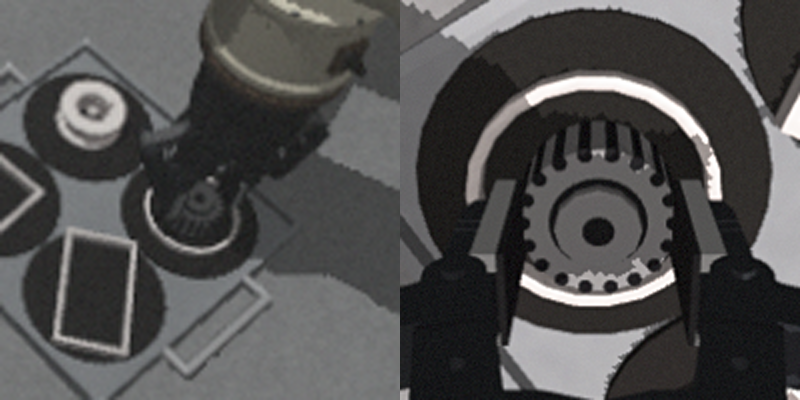

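Call:
move_arm(deltas=[0,0,0.2,0,0,0,0,0,0.2,0,0,0,0,0,0,0,0,0])

```text
time_s: 13.52
eef_pos: [0.5032, 0.2312, 0.0155]
tcp_rot: [3.14, -0.001, 0.968]
ft_force: [-1.8, -0.2, 8.0]
opening: 0.0375
```

Call:
move_arm(deltas=[0,0,0,0,0,0,0,0,0,0,0,0,0,0,0,0,0,0,0,0,0,0,0,0], jaw=5.5)

```text
time_s: 13.85
eef_pos: [0.5025, 0.231, 0.0144]
tcp_rot: [-3.142, 0.0, 0.968]
ft_force: [-0.2, 0.8, -0.6]
opening: 0.0549
```

Call:
move_arm(deltas=[0,0,-3,0,0,0,0,0,-3.5,0,0,0,0,0,-3.5,0,0,0,0,0,0,0,0,0])

```text
time_s: 14.18
eef_pos: [0.505, 0.2318, 0.1211]
tcp_rot: [3.136, -0.007, 0.968]
ft_force: [0.7, 0.5, 1.0]
opening: 0.0551
```

Run:
```python
from h import *
s=arm.read_state();print(s['time_s'],s['opening'],s['eef_pos'],s['ft_force'])
snap('wrist','w14')
c=cur(); 
m=rows(c,[.53,-.02,.13,.96]);rows(m,[.5605,-.275,.12,.942])
```

```text
14.1833 0.055113607344856895 [0.50501338 0.23183257 0.12112983] [0.7219079  0.46122321 1.01156781]
7 rows -> [ 0.53   -0.02    0.13    0.9609]
[-2.75,2.34,-0.17,0,0,0.001,-2.75,2.35,-0.17,0,0,0.001,-2.74,2.34,-0.17,0,0,0.001,-2.75,2.35,-0.17,0,0,0.001,-2.74,2.35,-0.18,0,0,0.001,-2.74,2.36,-0.17,0,0,0.001,-2.73,2.36,-0.17,0,0,0.001]
7 rows -> [ 0.5605 -0.275   0.12    0.9399]
[-2.74,2.44,0.14,0,0,0.003,-2.73,2.45,0.15,0,0,0.003,-2.72,2.46,0.14,0,0,0.003,-2.71,2.47,0.14,0,0,0.003,-2.71,2.48,0.15,0,0,0.003,-2.7,2.48,0.14,0,0,0.003,-2.69,2.49,0.14,0,0,0.003]
```

View pics/w14.png

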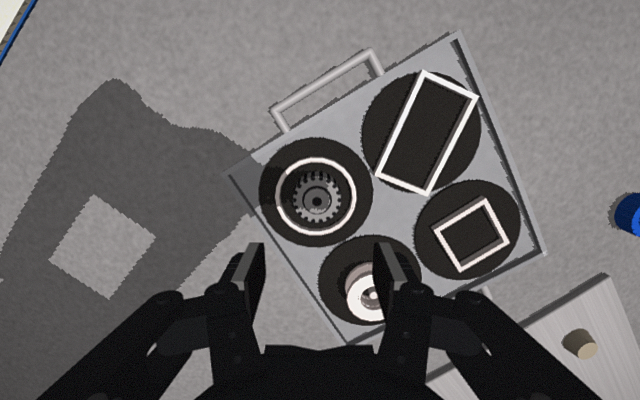

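Call:
move_arm(deltas=[-2.75,2.35,-0.1,0,0,0,-2.75,2.35,-0.1,0,0,0,-2.75,2.35,-0.1,0,0,0,-2.75,2.35,-0.1,0,0,0,-2.75,2.35,-0.1,0,0,0,-2.75,2.35,0,0,0,0,-2.75,2.35,0,0,0,0,-2.7,2.5,0,0,0,0,-2.7,2.5,0,0,0,0,-2.7,2.5,0,0,0,0,-2.7,2.5,0,0,0,0,-2.7,2.5,0,0,0,0,-2.7,2.5,0,0,0,0,-2.7,2.5,0.5,0,0,0,0,0,0,0,0,0], jaw=6.0)

```text
time_s: 15.48
eef_pos: [0.5653, -0.2812, 0.1122]
tcp_rot: [-3.14, 0.001, 0.964]
ft_force: [0.5, -0.4, 0.4]
opening: 0.0599
```

Run:
```python
from h import *
s=arm.read_state();print(s['time_s'],s['opening'],s['eef_pos'],s['tcp_rot'])
p=arm.camera_params('wrist');print(pj(p,[[.5605,-.275,.054],[.469,-.281,.072]]))
im=snap('wrist','w15')[:,:,::-1]
cv2.imwrite('pics/c15.png',cv2.resize(im[100:300,180:440],None,fx=3,fy=3,interpolation=cv2.INTER_CUBIC))
```

```text
15.4833 0.05986501867870311 [ 0.56527497 -0.28120608  0.11215007] [-3.14025840e+00  1.39915358e-03  9.64080589e-01]
[[309.27701334 207.19641412]
 [212.21081792 288.13694807]]
```

View pics/c15.png

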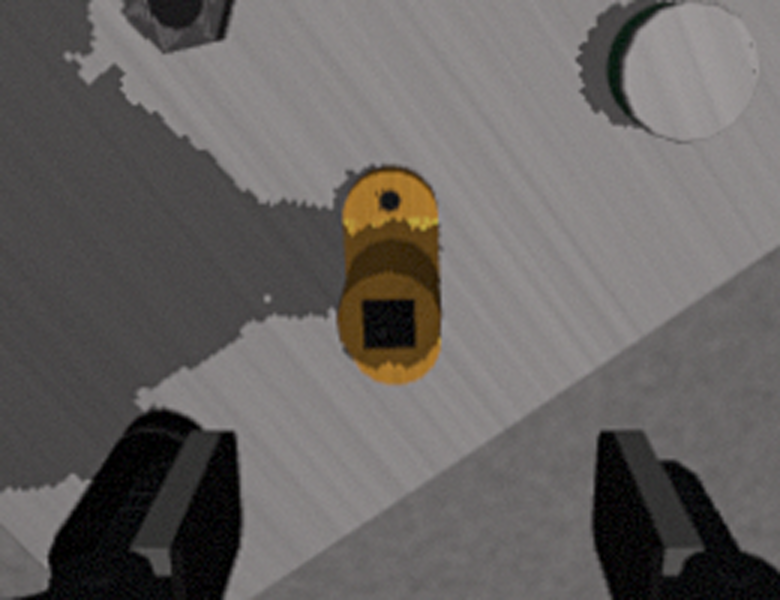

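Run:
```python
from h import *
p=arm.camera_params('wrist');s=arm.read_state()
T=Ro.from_euler('xyz',s['tcp_rot']).as_matrix()
for uv,z in [((389,323),.054),((390,200),.02),((391,213),.02),((397,340),.02)]:
    u=(180+(uv[0]+.5)/3-.5,100+(uv[1]+.5)/3-.5)
    b=bp(p,u,z);print(u,b,T.T@(b-s['eef_pos']))
```

```text
(309.33333333333337, 207.33333333333331) [ 0.56023829 -0.27235215  0.054     ] [ 0.00224716 -0.00734844  0.0583514 ]
(309.66666666666663, 166.33333333333331) [ 0.5729808  -0.25298837  0.02      ] [ 0.02543771 -0.00782996  0.09234102]
(310.0, 170.66666666666669) [ 0.57112515 -0.25608625  0.02      ] [ 0.02183457 -0.00758975  0.09234225]
(312.0, 213.0) [ 0.55123551 -0.28719698  0.02      ] [-0.01506483 -0.00620801  0.09235748]
```

Call:
move_arm(deltas=[0.1,-0.75,3,0,0,0,0,0,3,0,0,0,0,0,2.4,0,0,0,0,0,1.2,0,0,0,0,0,0,0,0,0,0,0,0,0,0,0])

```text
time_s: 16.03
eef_pos: [0.5604, -0.2703, 0.0187]
tcp_rot: [-3.141, 0.0, 0.968]
ft_force: [0.7, -0.2, 0.7]
opening: 0.0597
```

Run:
```python
from h import *
s=arm.read_state();print(s['time_s'],s['opening'],s['eef_pos'],s['tcp_rot'],s['ft_force'])
im=snap('wrist','w16')[:,:,::-1]
cv2.imwrite('pics/c16.png',cv2.resize(im[150:350,190:450],None,fx=3,fy=3,interpolation=cv2.INTER_CUBIC))
```

```text
16.0333 0.059652649777477536 [ 0.56035293 -0.27025217  0.01871578] [-3.14106410e+00  5.54021408e-05  9.68214190e-01] [ 0.71919856 -0.24749962  0.72019836]
```

View pics/c16.png

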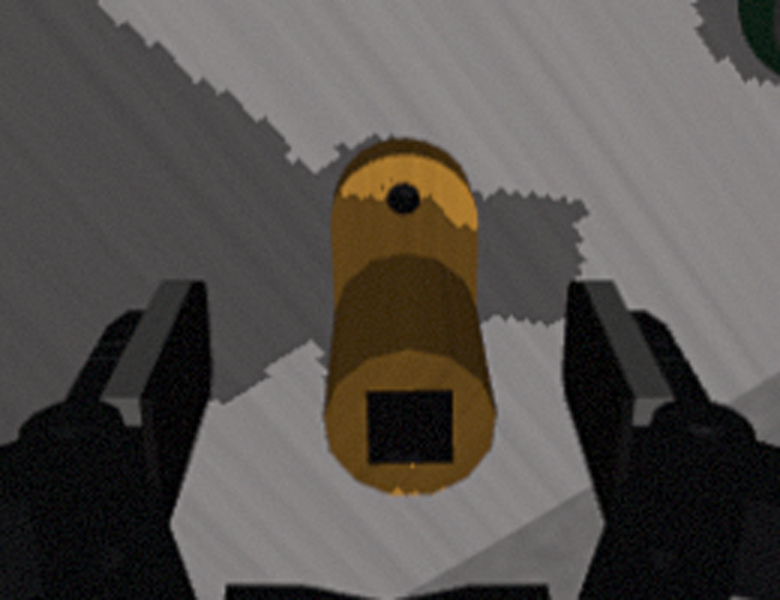

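Call:
move_arm(deltas=[-0.25,0,0.3,0,0,0,0,0,0,0,0,0])

```text
time_s: 16.25
eef_pos: [0.5591, -0.2732, 0.0164]
tcp_rot: [3.14, 0.0, 0.968]
ft_force: [-0.2, 0.2, 0.3]
opening: 0.0599
```

Call:
move_arm(deltas=[0,0,0,0,0,0,0,0,0,0,0,0,0,0,0,0,0,0,0,0,0,0,0,0,0,0,0,0,0,0,0,0,0,0,0,0], jaw=1.5, force=45)

```text
time_s: 16.75
eef_pos: [0.5591, -0.273, 0.0161]
tcp_rot: [3.141, 0.0, 0.968]
ft_force: [-0.4, 0.2, 5.2]
opening: 0.0246
```

Run:
```python
from h import *
s=arm.read_state();print(s['time_s'],s['opening'],s['eef_pos'],s['tcp_rot'],s['ft_force'])
im=snap('wrist','w17')[:,:,::-1]
cv2.imwrite('pics/c17.png',cv2.resize(im[150:350,190:450],None,fx=3,fy=3,interpolation=cv2.INTER_CUBIC))
```

```text
16.75 0.024626711309483306 [ 0.55911891 -0.27298889  0.01610943] [3.14055212e+00 1.73973307e-04 9.67776859e-01] [-0.39258481  0.22833599  5.24981526]
```

View pics/c17.png

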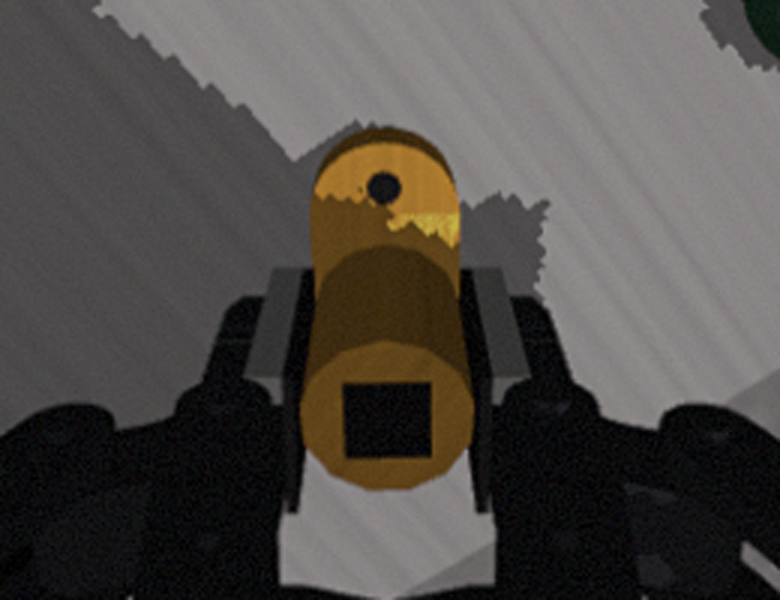

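Run:
```python
from h import *
c=[.5591,-.273,.12,.968]
rows(c,[.606,.2215,.12,.604],dec=1)
```

```text
14 rows -> [0.6058 0.2219 0.12   0.604 ]
[3.1,-1.7,0,0,0,0.026,3.1,-1.8,0,0,0,0.026,3,-1.9,0,0,0,0.026,2.9,-2,0,0,0,0.026,2.9,-2,0,0,0,0.026,2.9,-2.1,0,0,0,0.026,2.8,-2.2,0,0,0,0.026,2.7,-2.3,0,0,0,0.026,2.7,-2.3,0,0,0,0.026,2.6,-2.4,0,0,0,0.026,2.5,-2.5,0,0,0,0.026,2.5,-2.5,0,0,0,0.026,2.4,-2.6,0,0,0,0.026,2.4,-2.7,0,0,0,0.026]
```

Call:
move_arm(deltas=[0,0,-2,0,0,0,0,0,-3,0,0,0,0,0,-3,0,0,0,0,0,-2.5,0,0,0])

```text
time_s: 17.13
eef_pos: [0.5589, -0.2727, 0.1224]
tcp_rot: [3.141, 0.0, 0.968]
ft_force: [0.7, -0.3, -2.5]
opening: 0.0248
```

Call:
move_arm(deltas=[3.1,-1.7,0,0,0,0.026,3.1,-1.8,0,0,0,0.026,3,-1.9,0,0,0,0.026,2.9,-2,0,0,0,0.026,2.9,-2,0,0,0,0.026,2.9,-2.1,0,0,0,0.026,2.8,-2.2,0,0,0,0.026,2.7,-2.3,0,0,0,0.026,2.7,-2.3,0,0,0,0.026,2.6,-2.4,0,0,0,0.026,2.5,-2.5,0,0,0,0.026,2.5,-2.5,0,0,0,0.026,2.4,-2.6,0,0,0,0.026,2.4,-2.7,0,0,0,0.026,0,0,2,0,0,0,0,0,2,0,0,0,0,0,0,0,0,0,0,0,0,0,0,0])

```text
time_s: 18.63
eef_pos: [0.605, 0.222, 0.0797]
tcp_rot: [-3.141, 0.002, 0.604]
ft_force: [0.3, -0.1, -2.7]
opening: 0.0244
```

Run:
```python
from h import *
s=arm.read_state();print(s['time_s'],s['opening'],s['eef_pos'],s['tcp_rot'],s['ft_force'])
im=snap('wrist','w18')
```

```text
18.6333 0.02438422951059338 [0.60497737 0.22200223 0.07972402] [-3.14081520e+00  2.21532967e-03  6.03823429e-01] [ 0.31837714 -0.0710066  -2.74171587]
```

View pics/w18.png

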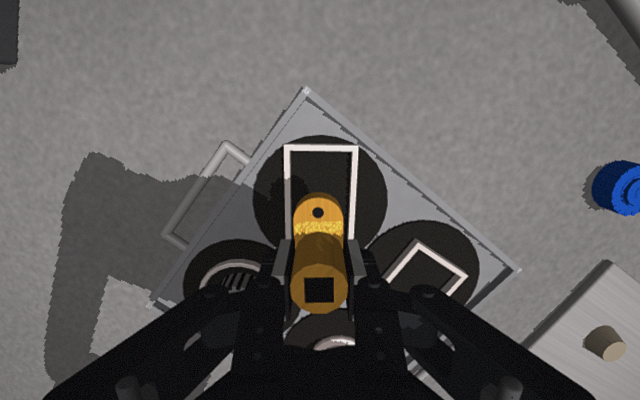

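Run:
```python
from h import *
p=arm.camera_params('wrist');s=arm.read_state()
T=Ro.from_euler('xyz',s['tcp_rot']).as_matrix();print(s['eef_pos'])
for uv,z in [((283.5,145),.018),((359,145),.018),((318,212),s['eef_pos'][2]+.004),((319,290),s['eef_pos'][2]+.038)]:
    b=bp(p,uv,z);print(T.T@(b-s['eef_pos']))
```

```text
[0.60570265 0.22194425 0.08101047]
[ 0.04676286 -0.02515567  0.06300005]
[0.04675394 0.02777393 0.06300136]
[ 0.02183377 -0.00090758 -0.0040046 ]
[-0.00154473 -0.00045083 -0.03799969]
```

Call:
move_arm(deltas=[0.2,0.1,2.5,0,0,0,0,0,2.2,0,0,0,0,0,1.1,0,0,0,0,0,0.4,0,0,0,0,0,0,0,0,0])

```text
time_s: 19.1
eef_pos: [0.6079, 0.2222, 0.0186]
tcp_rot: [-3.142, 0.0, 0.603]
ft_force: [-0.1, -0.3, -1.8]
opening: 0.0247
```

Call:
move_arm(deltas=[0,0,0.2,0,0,0,0,0,0,0,0,0])

```text
time_s: 19.27
eef_pos: [0.6085, 0.2225, 0.0176]
tcp_rot: [3.141, -0.001, 0.604]
ft_force: [-0.5, -0.1, -2.0]
opening: 0.0248
```

Run:
```python
from h import *
s=arm.read_state();print(s['time_s'],s['opening'],s['eef_pos'],s['ft_force'])
snap('wrist','w19');a=cv2.imread('pics/w19.png')
im=snap('scene','s19')[:,:,::-1]
cv2.imwrite('pics/c19.png',np.hstack([cv2.resize(im[210:330,350:470],(400,400),interpolation=cv2.INTER_CUBIC),cv2.resize(a[150:350,220:420],(400,400),interpolation=cv2.INTER_CUBIC)]))
```

```text
19.2667 0.024768017473685993 [0.60845826 0.22252843 0.0176219 ] [-0.50352024 -0.13293336 -2.00185953]
```

View pics/c19.png

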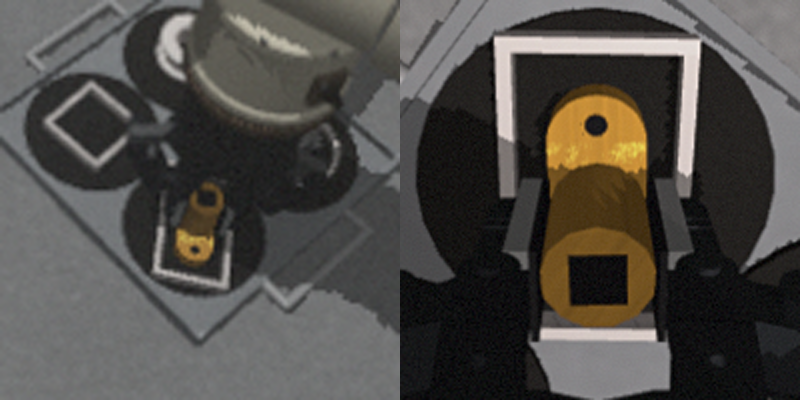

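Inside the frame, centred; about 1–2 mm above the floor. Lower and release.

Call:
move_arm(deltas=[0,0,0.1,0,0,0,0,0,0.1,0,0,0,0,0,0,0,0,0])

```text
time_s: 19.62
eef_pos: [0.6083, 0.2226, 0.0161]
tcp_rot: [3.141, -0.001, 0.604]
ft_force: [-6.0, -1.7, 14.8]
opening: 0.0249
```

Call:
move_arm(deltas=[0,0,0,0,0,0,0,0,0,0,0,0,0,0,0,0,0,0,0,0,0,0,0,0], jaw=5.0)

```text
time_s: 19.95
eef_pos: [0.6078, 0.2225, 0.0144]
tcp_rot: [3.142, 0.0, 0.604]
ft_force: [0.8, -0.5, -0.2]
opening: 0.0501
```

Call:
move_arm(deltas=[0,0,-3,0,0,0,0,0,-3.5,0,0,0,0,0,-3.5,0,0,0,0,0,0,0,0,0])

```text
time_s: 20.28
eef_pos: [0.6103, 0.2231, 0.1218]
tcp_rot: [3.138, -0.009, 0.604]
ft_force: [1.3, 0.7, 0.5]
opening: 0.0503
```

Run:
```python
from h import *
s=arm.read_state();print(s['time_s'],s['opening'],s['eef_pos'],s['ft_force'])
snap('wrist','w20')
c=cur(); 
m=rows(c,[.469,-.280,.14,.604],dec=1)
```

```text
20.2833 0.05027825840671413 [0.61030974 0.22314268 0.1217694 ] [1.27157518 0.68838677 0.53029428]
14 rows -> [ 0.4691 -0.2797  0.1404  0.6039]
[-2.9,2.4,-0.2,0,0,0,-2.8,2.4,-0.1,0,0,0,-2.9,2.4,-0.2,0,0,0,-2.9,2.3,-0.1,0,0,0,-2.8,2.4,-0.2,0,0,0,-2.9,2.4,-0.1,0,0,0,-2.9,2.4,-0.2,0,0,0,-2.8,2.4,-0.1,0,0,0,-2.9,2.4,-0.2,0,0,0,-2.9,2.4,-0.1,0,0,0,-2.8,2.4,-0.2,0,0,0,-2.9,2.3,-0.1,0,0,0,-2.9,2.4,-0.2,0,0,0,-2.8,2.4,-0.2,0,0,0]
```

View pics/w20.png

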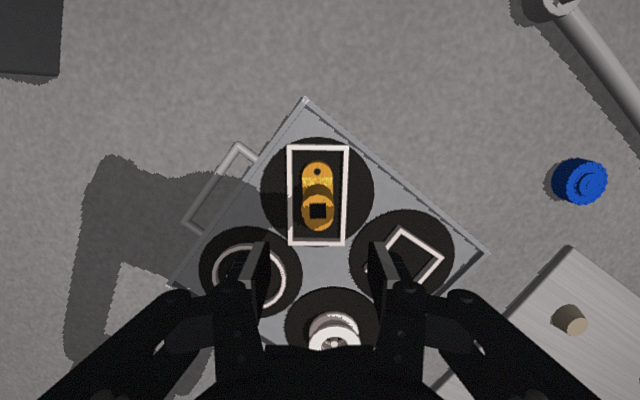

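Call:
move_arm(deltas=[-2.9,2.4,-0.2,0,0,0,-2.8,2.4,-0.1,0,0,0,-2.9,2.4,-0.2,0,0,0,-2.9,2.3,-0.1,0,0,0,-2.8,2.4,-0.2,0,0,0,-2.9,2.4,-0.1,0,0,0,-2.9,2.4,-0.2,0,0,0,-2.8,2.4,-0.1,0,0,0,-2.9,2.4,-0.2,0,0,0,-2.9,2.4,-0.1,0,0,0,-2.8,2.4,-0.2,0,0,0,-2.9,2.3,-0.1,0,0,0,-2.9,2.4,-0.2,0,0,0,-2.8,2.4,-0.2,0,0,0,0,0,0,0,0,0,0,0,0,0,0,0], jaw=6.5)

```text
time_s: 21.67
eef_pos: [0.4665, -0.2816, 0.1354]
tcp_rot: [-3.14, 0.0, 0.601]
ft_force: [-0.6, 0.2, 0.0]
opening: 0.0649
```

Run:
```python
from h import *
s=arm.read_state();print(s['time_s'],s['opening'],s['eef_pos'],s['tcp_rot'])
p=arm.camera_params('wrist');print(pj(p,[[.469,-.280,.072],[.469,-.28,.01]]))
im=snap('wrist','w21')[:,:,::-1]
g=np.clip(im.astype(float)*2.2,0,255).astype('uint8')
cv2.imwrite('pics/c21.png',cv2.resize(g[130:330,190:450],None,fx=3,fy=3,interpolation=cv2.INTER_CUBIC))
```

```text
21.6667 0.06494162995955675 [ 0.46645993 -0.28157453  0.13541297] [-3.14040012e+00  4.81387302e-04  6.00739992e-01]
[[319.66990756 203.82542651]
 [319.4902752  182.2193137 ]]
```

View pics/c21.png

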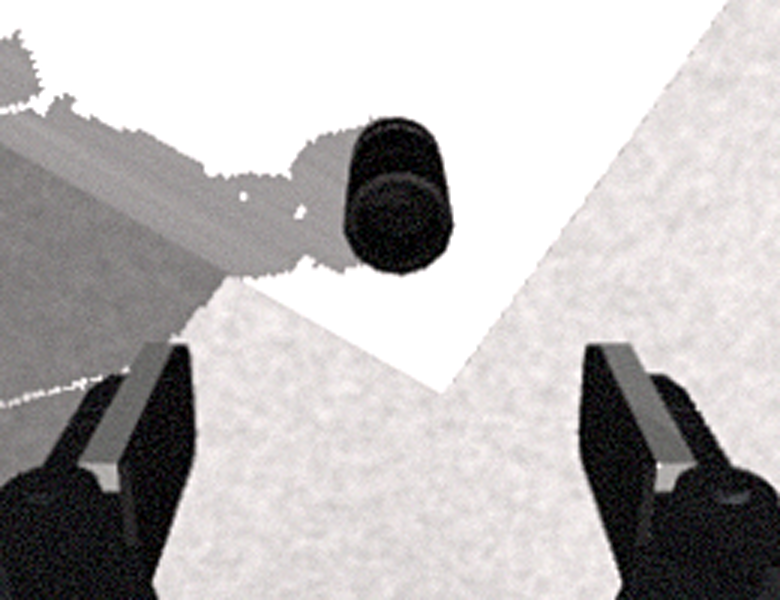

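Call:
move_arm(deltas=[0.15,0.2,3,0,0,0,0,0,3,0,0,0,0,0,3,0,0,0,0,0,1.8,0,0,0,0,0,0,0,0,0,0,0,0,0,0,0])

```text
time_s: 22.22
eef_pos: [0.4697, -0.2797, 0.028]
tcp_rot: [-3.14, 0.001, 0.605]
ft_force: [0.3, -0.8, 0.6]
opening: 0.0652
```

Run:
```python
from h import *
s=arm.read_state();print(s['time_s'],s['opening'],s['eef_pos'],s['ft_force'])
im=snap('wrist','w22')[:,:,::-1]
p=arm.camera_params('wrist');print(pj(p,[s['eef_pos']*[1,1,0]+[0,0,.072]]))
g=np.clip(im.astype(float)*2.2,0,255).astype('uint8')
cv2.imwrite('pics/c22.png',cv2.resize(g[150:350,190:450],None,fx=3,fy=3,interpolation=cv2.INTER_CUBIC))
```

```text
22.2167 0.0652017129981912 [ 0.46974161 -0.27968913  0.02804009] [ 0.34362765 -0.8286244   0.57389591]
[[318.02757147 293.71359626]]
```

View pics/c22.png

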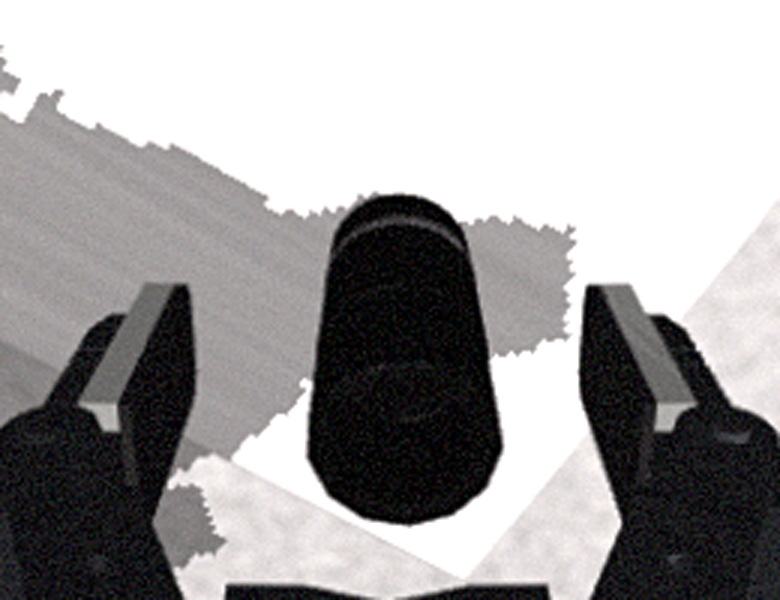

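Call:
move_arm(deltas=[-0.1,0.2,0,0,0,0,0,0,0,0,0,0])

```text
time_s: 22.43
eef_pos: [0.4709, -0.2837, 0.03]
tcp_rot: [3.139, -0.001, 0.604]
ft_force: [0.0, 0.3, -1.2]
opening: 0.0652
```

Call:
move_arm(deltas=[0,0,0,0,0,0,0,0,0,0,0,0,0,0,0,0,0,0,0,0,0,0,0,0,0,0,0,0,0,0,0,0,0,0,0,0], jaw=1.8, force=45)

```text
time_s: 22.93
eef_pos: [0.4701, -0.2833, 0.0289]
tcp_rot: [3.141, -0.0, 0.604]
ft_force: [-2.0, 1.1, 6.6]
opening: 0.0268
```

Run:
```python
from h import *
s=arm.read_state();print(s['time_s'],s['opening'],s['eef_pos'],s['ft_force'])
c=[*s['eef_pos'][:2],.145,.604]
rows(c,[.600,.1165,.145,.604],dec=1)
```

```text
22.9333 0.02680342069013321 [ 0.4701432  -0.28325825  0.0289183 ] [-1.96556848  1.11397055  6.64945553]
12 rows -> [0.6002 0.1163 0.145  0.604 ]
[2.8,-2.1,0,0,0,0,2.8,-2.2,0,0,0,0,2.7,-2.1,0,0,0,0,2.8,-2.1,0,0,0,0,2.8,-2.1,0,0,0,0,2.8,-2.2,0,0,0,0,2.8,-2.1,0,0,0,0,2.8,-2.1,0,0,0,0,2.7,-2.1,0,0,0,0,2.8,-2.2,0,0,0,0,2.8,-2.1,0,0,0,0,2.8,-2.1,0,0,0,0]
```

Call:
move_arm(deltas=[0,0,-2,0,0,0,0,0,-3,0,0,0,0,0,-3.5,0,0,0,0,0,-3.3,0,0,0,0,0,0,0,0,0])

```text
time_s: 23.35
eef_pos: [0.4718, -0.2845, 0.153]
tcp_rot: [3.133, -0.002, 0.604]
ft_force: [0.8, -1.0, -1.1]
opening: 0.0272
```

Run:
```python
from h import *
s=arm.read_state();print(s['time_s'],s['opening'],s['eef_pos'],s['ft_force'])
a=snap('wrist','w23')[:,:,::-1]
im=snap('scene','s23')[:,:,::-1]
g=lambda q:np.clip(q.astype(float)*2,0,255).astype('uint8')
cv2.imwrite('pics/c23.png',g(np.hstack([cv2.resize(im[40:180,240:380],(400,400),interpolation=cv2.INTER_CUBIC),cv2.resize(a[150:350,220:420],(400,400),interpolation=cv2.INTER_CUBIC)])))
```

```text
23.35 0.02717177566383064 [ 0.47181912 -0.28454385  0.1530136 ] [ 0.77479203 -0.99276937 -1.14604897]
```

View pics/c23.png

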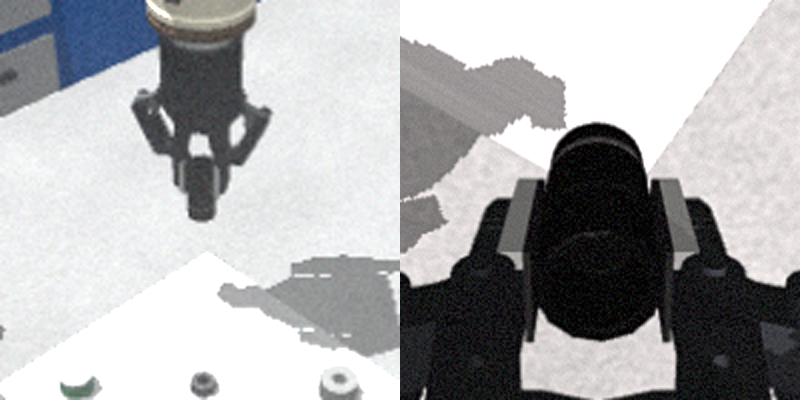

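Deep socket held upright. Carry it to the square frame.

Call:
move_arm(deltas=[2.8,-2.1,0,0,0,0,2.8,-2.2,0,0,0,0,2.7,-2.1,0,0,0,0,2.8,-2.1,0,0,0,0,2.8,-2.1,0,0,0,0,2.8,-2.2,0,0,0,0,2.8,-2.1,0,0,0,0,2.8,-2.1,0,0,0,0,2.7,-2.1,0,0,0,0,2.8,-2.2,0,0,0,0,2.8,-2.1,0,0,0,0,2.8,-2.1,0,0,0,0,0,0,2.5,0,0,0,0,0,2.5,0,0,0,0,0,0,0,0,0,0,0,0,0,0,0])

```text
time_s: 24.78
eef_pos: [0.599, 0.1163, 0.0945]
tcp_rot: [-3.139, 0.004, 0.604]
ft_force: [-0.5, -0.9, -0.9]
opening: 0.0271
```

Run:
```python
from h import *
s=arm.read_state();print(s['time_s'],s['opening'],s['eef_pos'],s['tcp_rot'])
im=snap('wrist','w24')[:,:,::-1]
cv2.imwrite('pics/c24.png',cv2.resize(im[80:330,190:450],None,fx=2.4,fy=2.4,interpolation=cv2.INTER_CUBIC))
```

```text
24.7833 0.027082464344725287 [0.59897715 0.1162955  0.09449033] [-3.13942898  0.00380091  0.60382499]
```

View pics/c24.png

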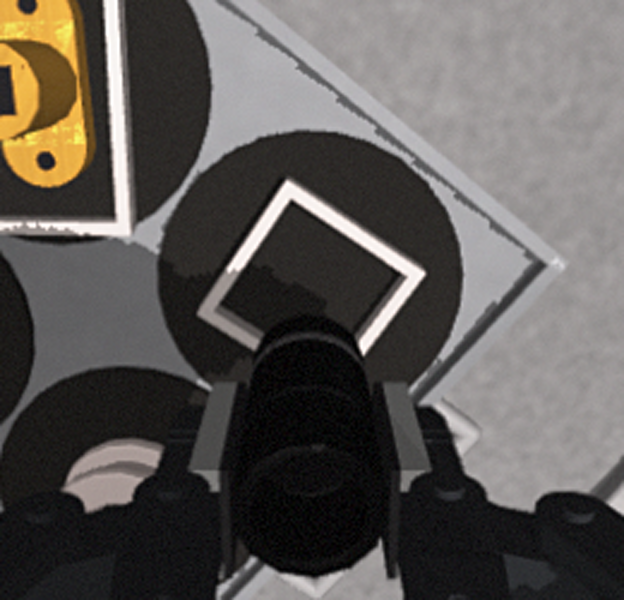

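Run:
```python
from h import *
p=arm.camera_params('wrist');s=arm.read_state()
T=Ro.from_euler('xyz',s['tcp_rot']).as_matrix();print(s['eef_pos'])
b=bp(p,(320,201.5),.018);print(b,T.T@(b-s['eef_pos']))
zt=s['eef_pos'][2]-.029+.072
b=bp(p,(190+312/2.4,80+508/2.4),zt);print(b,T.T@(b-s['eef_pos']))
```

```text
[0.59992395 0.1161287  0.09626311]
[0.60000245 0.11557775 0.018     ] [-0.00014846  0.00054895  0.07826302]
[0.6008855  0.11681831 0.13926311] [ 1.12836164e-03 -5.00104996e-05 -4.30014469e-02]
```

Call:
move_arm(deltas=[0,0,2.5,0,0,0,0,0,2.2,0,0,0,0,0,1.2,0,0,0,0,0,0.6,0,0,0,0,0,0,0,0,0])

```text
time_s: 25.25
eef_pos: [0.6001, 0.1161, 0.0312]
tcp_rot: [-3.141, 0.001, 0.603]
ft_force: [-0.6, -0.2, -2.3]
opening: 0.0269
```

Run:
```python
from h import *
s=arm.read_state();print(s['time_s'],s['opening'],s['eef_pos'],s['ft_force'])
a=snap('wrist','w25')[:,:,::-1]
im=snap('scene','s25')[:,:,::-1]
cv2.imwrite('pics/c25.png',np.hstack([cv2.resize(im[180:300,320:440],(400,400),interpolation=cv2.INTER_CUBIC),cv2.resize(a[150:350,220:420],(400,400),interpolation=cv2.INTER_CUBIC)]))
```

```text
25.25 0.02685009613539646 [0.60012231 0.11610146 0.0312229 ] [-0.58874853 -0.22360268 -2.27993454]
```

View pics/c25.png

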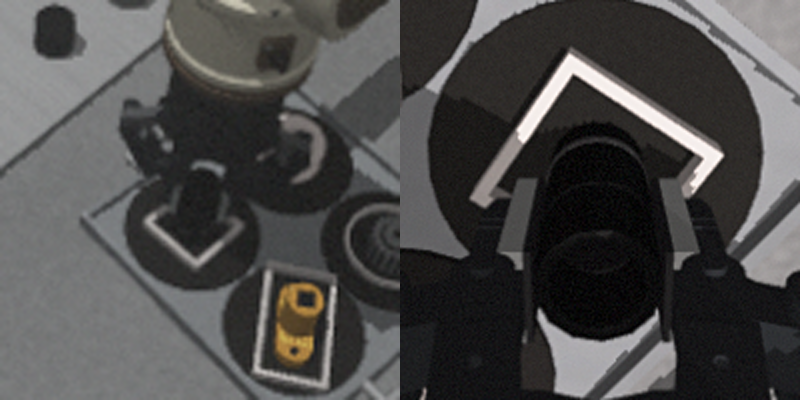

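Inside the frame. Lower to contact, release, lift.

Call:
move_arm(deltas=[0,0,0.1,0,0,0,0,0,0.1,0,0,0,0,0,0.1,0,0,0,0,0,0,0,0,0])

```text
time_s: 25.68
eef_pos: [0.6005, 0.1164, 0.0289]
tcp_rot: [3.141, -0.001, 0.604]
ft_force: [0.2, -0.8, 1.0]
opening: 0.0268
```

Call:
move_arm(deltas=[0,0,0,0,0,0,0,0,0,0,0,0,0,0,0,0,0,0,0,0,0,0,0,0], jaw=5.5)

```text
time_s: 26.02
eef_pos: [0.6002, 0.1164, 0.0284]
tcp_rot: [3.142, 0.0, 0.604]
ft_force: [0.3, -0.4, -0.1]
opening: 0.0547
```

Call:
move_arm(deltas=[0,0,-3,0,0,0,0,0,-3.5,0,0,0,0,0,-3.5,0,0,0,0,0,-2,0,0,0,-3,0,0,0,0,0,-3.5,0,0,0,0,0,-3.5,0,0,0,0,0,-3.5,0,0,0,0,0,-3.5,0,0,0,0,0,0,0,0,0,0,0,0,0,0,0,0,0])

```text
time_s: 26.93
eef_pos: [0.4597, 0.0192, 0.149]
tcp_rot: [3.141, -0.001, 0.602]
ft_force: [1.5, 0.4, -0.2]
opening: 0.055
```

Run:
```python
from h import *
s=arm.read_state();print(s['time_s'],s['opening'],s['eef_pos'],s['ft_force'])
snap('wrist','w26')
im=snap('top','t26')[:,:,::-1]; sc=snap('scene','s26')[:,:,::-1]
cv2.imwrite('pics/c26.png',np.hstack([cv2.resize(im[190:310,150:280],(433,400),interpolation=cv2.INTER_CUBIC),cv2.resize(sc[200:310,350:470],(360,400),interpolation=cv2.INTER_CUBIC)]))
```

```text
26.9333 0.054965457910012575 [0.45966695 0.01919499 0.14898992] [ 1.52585741  0.40960021 -0.2222254 ]
```

View pics/c26.png

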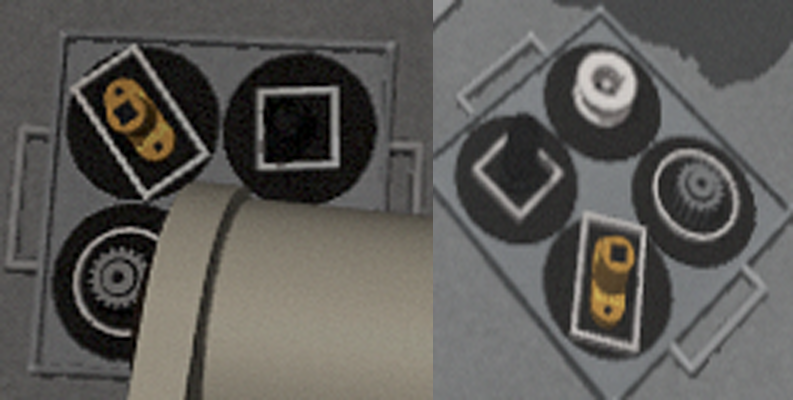

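View pics/w26.png

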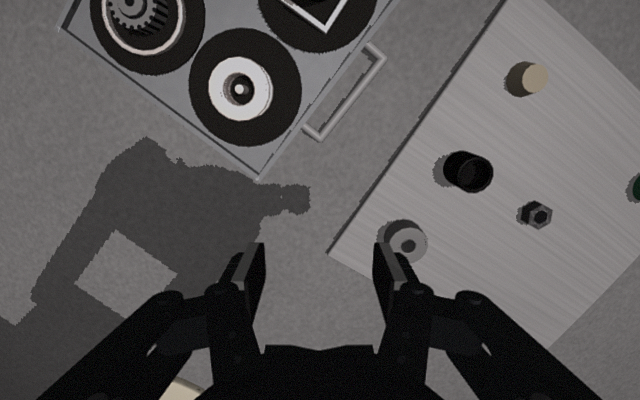

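View pics/t26.png

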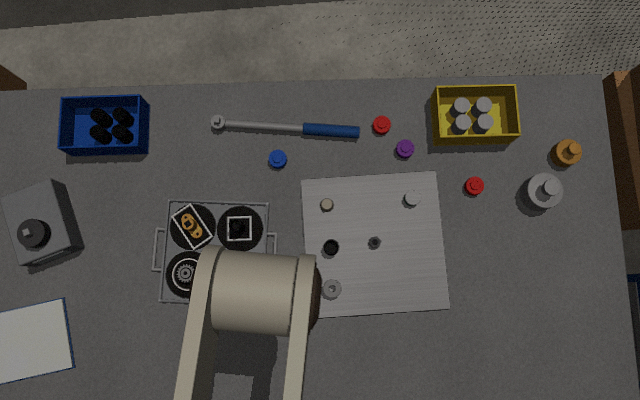

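Run:
```python
from h import *
out=[]
objs=[(.5992,.1150,.014,.062,(0,255,0)),(.501,.229,.02,.020,(0,255,255)),(.6055,.2200,.013,.044,(255,0,255)),(.4925,.123,.026,.024,(255,128,0))]
for cam,f,(r0,r1,c0,c1) in [('top','t26',(190,310,150,280)),('scene','s26',(200,310,350,470))]:
    im=cv2.imread(f'pics/{f}.png'); p=arm.camera_params(cam); S=4
    g=cv2.resize(np.clip(im[r0:r1,c0:c1].astype(float)*2.2,0,255).astype('uint8'),None,fx=S,fy=S,interpolation=cv2.INTER_CUBIC)
    h=g.copy()
    t=np.linspace(0,2*np.pi,40)
    for x,y,r,H,col in objs[:3] if cam=='top' else objs:
        for z in (.01,.01+H):
            q=pj(p,np.c_[x+r*np.cos(t),y+r*np.sin(t),0*t+z]); q=((q-[c0,r0]+.5)*S).astype(int)
            cv2.polylines(h,[q.reshape(-1,1,2)],True,col,1)
    out.append(cv2.resize(h,(400,400)) if 0 else h[:440,:480])
H=max(o.shape[0] for o in out)
img=np.hstack([cv2.copyMakeBorder(o,0,H-o.shape[0],0,0,0) for o in out]); cv2.imwrite('pics/c27.png',cv2.resize(img,(800,int(img.shape[0]*800/img.shape[1]))))
for n in ['pulley_mid','thumb_wheel_mid','deep_socket_mid','coupling_mid','shallow_socket_mid','spacer_ring_mid']:
    for d in arm.find_in('scene',n)[:2]: print(n,np.round(d['position'],4),round(d['confidence'],2))
```

```text
pulley_mid [0.4967 0.1243 0.0338] 0.83
thumb_wheel_mid [0.7627 0.0336 0.0192] 0.8
thumb_wheel_mid [ 0.7742 -0.2538  0.0201] 0.72
deep_socket_mid [0.6073 0.1222 0.0498] 0.61
coupling_mid [0.6183 0.2248 0.0315] 0.55
shallow_socket_mid [ 0.5589 -0.0837  0.0287] 0.44
spacer_ring_mid [ 0.465  -0.0759  0.0327] 0.62
```

View pics/c27.png

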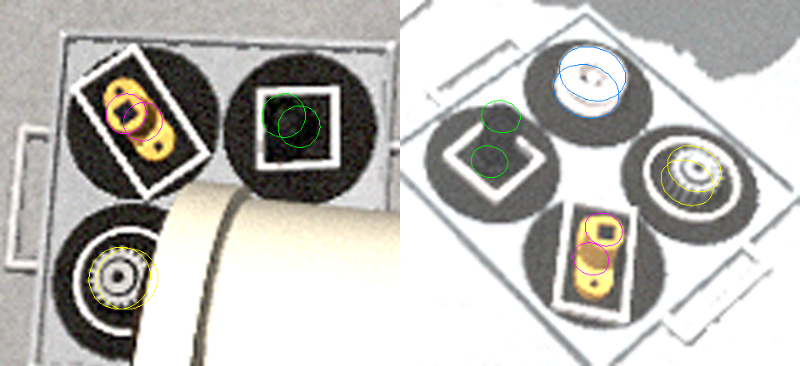

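Run:
```python
from h import *
print(arm.read_state()['time_s'],arm.finish_job())
```

```text
the job is handed in; nothing more can be done
27.3833 None
```

All four parts were placed in their nests and the job was handed in at 27.4 s. The pulley is over the post, the thumb wheel in the ring, the deep socket in the square frame and the coupling lengthwise in the oblong frame.

**Last checks:** The final top, scene and wrist pictures show each part upright and near the centre of its own nest. Outlines drawn at the expected seated positions match the pictures to within a few mm. The shallow socket and spacer ring look unmoved, and the arm touched nothing at the end.

**What disagreed:**
- **Fingertip height:** The fingertips stood higher than the stated 19 mm ahead of the TCP (about 10–16 mm above it by the wrist camera). My first close on the pulley therefore passed over its top, and I regripped about 2 cm lower. I used the measured height for the other parts.
- **Jaw opening:** The reading was about 1–3 mm below the known part widths.
- **Camera offset:** The wrist and top cameras differed by up to about 4–5 mm, which I allowed for when placing.
- **Trained finder:** In the last scene picture it reported the wheel look-alikes rather than the placed wheel, so the wheel was confirmed from the pictures only. It read the coupling and the deep socket about 8–13 mm off where the outlines fit. I trusted the outlines.

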